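# Draw the hair-trap basket out of a basin drain with a drain hook

### The job

Take the drain hook from its stand, catch the folding bail of the hair-trap basket deep in the basin's drain and draw the basket out with it; keep your fingers off the basket. Stand the basket upright in the white tray without letting it drop, unhook it, and put the hook back hanging in its stand. Leave the jar, soap bottle and dispenser alone.

Things in the scene. Friction and masses are not known exactly. Their poses are not given: they have to be found in the camera images.
- basin: Fixed white rectangular wash basin, 280 (its x) by 360 (its y) mm, rim 130 mm high, walls 14 mm thick; origin at the centre of its underside, z up. A low tap, 95 mm above the basin's floor, stands in its +x +y corner; its spout points to the middle and ends about 95 mm from the drain's axis.
- drain_mouth (a point): Centre of the drain's mouth, in the middle of the basin floor (95 mm above the counter, so 35 mm below the rim). Round bore 76 mm wide, 90 mm deep, vertical, flat-bottomed, its floor 5 mm above the counter.
- basket: Steel hair-trap basket, loose on the floor of the bore: open cup 62 mm outside diameter, 36 mm tall, wall 3 mm, about 0.24 kg (may vary by a third); origin at the centre of its underside, z up. Ears at its +y and -y sides (43 mm high) carry a freely folding wire bail, which has fallen over to one side (rarely it stands near upright); to which side is NOT reported: feel or look.
- basket_hinge (a point): On the basket's axis, 40 mm above its underside, on the bail's hinge line (the basket's y axis). Bail: arch of 5 mm wire, feet 25 mm to either side; its top bar, 20 mm long along y, lies 34 mm from the hinge. It swings freely and comes to rest against a stop at 34 degrees from upright, to +x or to -x of the basket; upright it ends 14 mm below the drain's mouth.
- hook: Drain hook upright in the stand, 0.14 kg. Origin: centre of the guard's underside, z up. Guard: black disc 70 mm wide, z 0 to 5 mm. Steel rod 7 mm thick runs down at x = -15 to z = -90 (centre line), then level to x = +15, then up to a blunt tip with its top at z = -75.5. Underside z = -93.5; throat, open upwards, z = -86.5, 23 mm clear between rod and tip; tip towards +x.
- hook_grip (a point): Centre of the hook's black handle, to be grasped across its 20 mm (along the hook's y); 45 mm above the underside of the guard, on the hook's axis, same axes as the hook. The handle is an upright bar 30 mm (x) by 20 mm (y), from 5 to 80 mm above the guard's underside.
- stand: Fixed grey square block stand, 90 by 90 mm, 105 mm tall, with an upright through hole 48 mm in diameter in its middle; the hook's rod hangs in the hole and its guard rests on the top. Origin at the centre of its underside.
- tray: White open tray, fixed, 140 by 140 mm, 20 mm tall, walls and floor 4 mm thick; origin at the centre of its underside. The stand and the tray may have changed places.
- jar: Bystander: white jar with steel lid, 84 mm diameter, 85 mm tall; origin under its centre.
- soap: Bystander: amber pump bottle, 64 mm diameter, 172 mm tall; origin under its centre.
- dispenser: Bystander: white soap dispenser, 70 by 70 mm, 137 mm tall, nozzle towards its -x; origin under its centre.

How it is judged:
By the outcome, as a careful person would: the job done as asked, in the order asked, and still so for the second after the job is handed in, with the robot touching nothing.
It also fails if it takes over 72 s, if anything falls off the work surface, if the arm or the gripper's body presses on something with over 40 N, if the wrist force passes 120 N, or if a joint passes its speed limit or range.

### The arm

A 7-joint arm with a two-finger parallel gripper is mounted at the origin on the work surface. World frame = base frame: x ahead of the robot, y to its left, z up, the work surface at z = 0. Lengths are in m, angles in degrees, forces in N, time in s.
With the tool pointing down it reaches from about 0.4 to 0.875 m from the base axis. Payload 6.5 kg.
Tool frame: the origin (TCP) lies midway between the tips of the shut fingers; the grasp point (between the pads) lies hold_point_z behind it (hold_point_z is the distance from the TCP to the grasp point, in m); x points along the fingers, z is the direction in which the jaws open and shut, and the axes are right-handed (so a half turn about x gives the same grasp; the last joint's range is limited). The gripper opens to 88 mm and grips with 3 to 60 N. Pads are 18 mm wide; open, the fingers measure 123 mm over their backs; the gripper's body (75 mm by 187 mm) begins 45 mm behind the grasp point.
Start: joints at [-71.402, 30.733, -0.252, 88.115, 0.149, 61.152, -4.079], TCP at [0.248, 0.601, 0.239] pointing down, gripper open.
Joint ranges: [-154.64, 154.64], [-21.42, 123.67], [-72.66, 72.17], [13.99, 137.28], [-74.86, 254.86], [10.95, 109.41], [-158.01, 158.01]. Speed limits (degrees/s): [136.94, 136.94, 180, 180, 180, 180, 180].

### API

Orientations are given as a 3x3 rotation matrix whose columns are the frame's x, y, z axes.
In Python, from cell import * gives the robot as it stands.
- The arm moves only by the shell command python3 -m pendant 'ROWS' [OPENING] [FORCE]. ROWS is a JSON object of lists of equal length, an entry for each row: "dp": the shift along the world's x, y, z in mm, a list of three; "angular": the turn, a rotation vector about the world's x, y, z in degrees, a list of three. A call has 1 to 20 rows; each row shifts and turns the pose as measured when the row begins; what a row does not reach is not made up. A row lasts 1/12 s, in which the tool goes at most 41.7 mm and 7.16 degrees, less where a joint would pass 70% of its speed; a pose out of reach is approached as far as the arm can. A call is refused whole if a number of a shift passes 41.7 or a number of a turn 7.16, either way. A call with a gripper value outside its range is refused whole. OPENING is the opening in per cent of the stroke, from 0 (shut) to 100 (fully open), set as the call begins (- or left out, the last holds). The fingers move at their own pace and stop on an object; FORCE is the grip in N (left out, the last holds). Time passes only in rows, so rows that do not move let the fingers close. It gives the time, the measured TCP pose, the force and the opening at its end, in the units of the state.
- get_obs(): the state, without advancing time (a new reading comes with each control period).
- read_camera(name): name is "scene" or "top" or "wrist"; returns the picture (480x640x3 uint8, red, green, blue); there is no depth.
- camera_model(name): a dict with "camera_matrix" (3x3 intrinsics, pixels), "world_to_cam" (4x4, takes a point from world to camera coordinates). Camera axes: x right, y down, z forward; pixel columns grow to the right and rows downward; lengths in m; the calibration is good to about 2 mm. A picture is of the moment at which its call begins: read the wrist's pose just before it. camera_model takes no time and is no camera call; for the wrist camera it gives the pose at the moment of the call.
- finish_job(): hands the job in, once; it reports no verdict.
The state is a dict: "t": time; "joint_positions": joint angles; "qvel": joint speeds; "tau": joint torques, N m; "tcp_pos": TCP position; "orientation": TCP orientation; "wrist_force": force on the tool from outside, world axes, zero at the start; "ft_torque": the same for the moment, N m; "opening": finger opening in m.
Only numpy, scipy, OpenCV 4.12 (cv2) and the standard library are available. Lean on these libraries where they do the work, as an engineer would, in place of code of your own. Each camera call takes 0.05 s, during which the arm holds its last target.

## Working session

There is one attempt and no reset: what is moved stays moved. The work goes in short steps, Python scripts to look and compute and a shell command to move; the robot and the scene stay as the last step left them, time stands still between calls to the robot, and variables do not carry over. Pictures are saved under pics/ and viewed, and the job is handed in when it is done.

```bash
ls; mkdir -p pics
python3 - <<'E'
from cell import *
import cv2
o=get_obs()
print({k:o[k] for k in o})
for n in ("scene","top","wrist"):
    m=camera_model(n); print(n,m)
    cv2.imwrite(f"pics/{n}0.png",read_camera(n)[:,:,::-1])
E
```

```text
pics
{'t': 0.0, 'joint_positions': array([-71.40158548,  30.7764896 ,  -0.25420775,  88.17048894,
         0.14969132,  61.15032235,  -4.07869501]), 'qvel': array([ 0.04719721,  0.0378486 , -0.05390136, -0.01003742,  0.06019778,
       -0.00562966,  0.08389525]), 'tau': array([-5.42216640e-04, -5.71004462e+01,  9.90538895e-01, -2.51594621e+01,
       -5.62589813e-02,  1.83122460e-02,  1.80608417e-04]), 'tcp_pos': array([0.24739438, 0.60042364, 0.2378519 ]), 'orientation': array([[-5.16470682e-04, -9.24637477e-01,  3.80848092e-01],
       [-1.61181918e-03,  3.80848418e-01,  9.24636082e-01],
       [-9.99998568e-01, -1.36310830e-04, -1.68704546e-03]]), 'wrist_force': array([-0.29121496, -0.65788095,  0.3875476 ]), 'ft_torque': array([ 0.04208469, -0.02479495,  0.01860277]), 'opening': 0.08831497953125544}
scene {'camera_matrix': array([[458.02689194,   0.        , 313.11813516],
       [  0.        , 458.02689194, 238.01358253],
       [  0.        ,   0.        ,   1.        ]]), 'world_to_cam': array([[ 0.37076621,  0.92872447,  0.0018096 , -0.1066372 ],
       [ 0.70570947, -0.28046
[... 335 characters left out ...]
orld_to_cam': array([[ 0.00476598, -0.99937114, -0.03513711, -0.08110449],
       [-0.9855639 ,  0.00125229, -0.16929925,  0.54941376],
       [ 0.16923679,  0.03543674, -0.98493814,  0.9492711 ],
       [ 0.        ,  0.        ,  0.        ,  1.        ]])}
wrist {'camera_matrix': array([[365.58778083,   0.        , 324.88576714],
       [  0.        , 365.58778083, 237.27474923],
       [  0.        ,   0.        ,   1.        ]]), 'world_to_cam': array([[ 0.38145358,  0.9243864 , -0.0017197 , -0.64930207],
       [ 0.87981975, -0.36249094,  0.30743702, -0.04237718],
       [ 0.28356722, -0.11878598, -0.95156688,  0.39106112],
       [ 0.        ,  0.        ,  0.        ,  1.        ]])}
```

View pics/scene0.png

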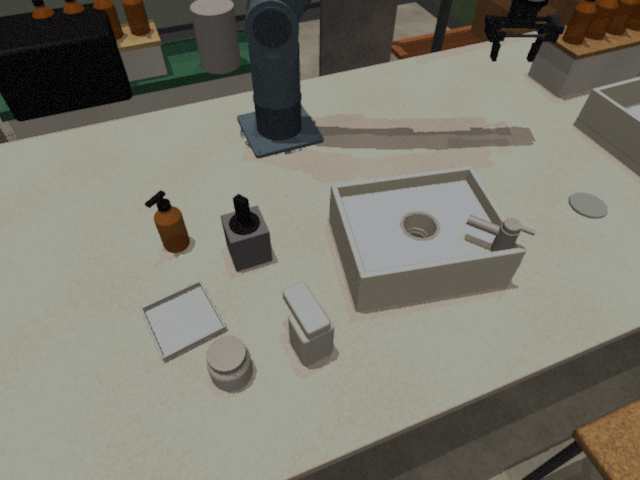

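View pics/top0.png

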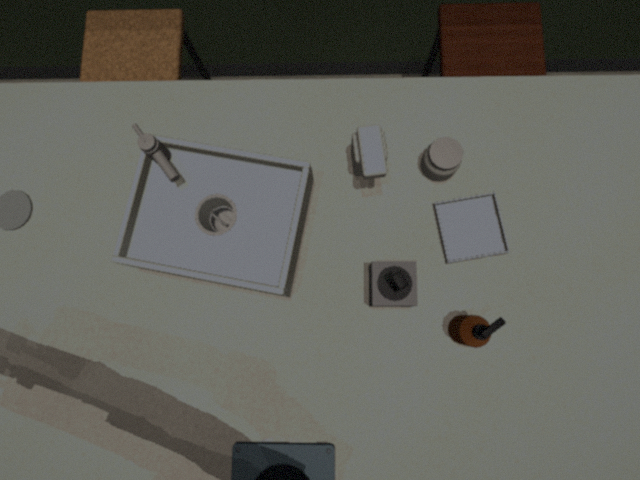

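View pics/wrist0.png

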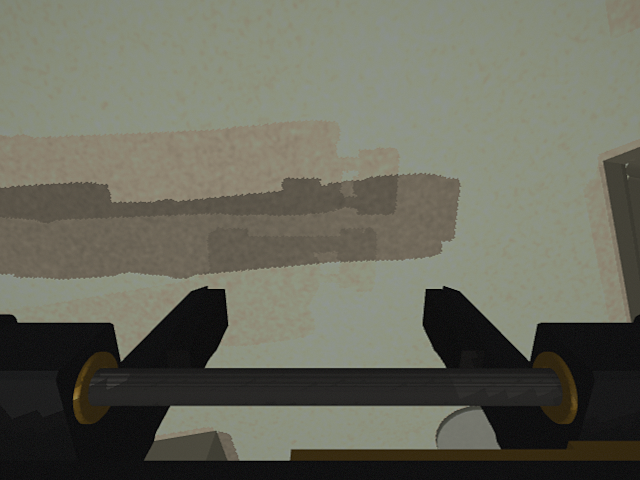

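The basin is at upper left in the top view, with the drain near (216,215) and the stand near (394,283). The tray is near (470,228). I'll enlarge these.

Run:
```python
import cv2,numpy as np
t=cv2.imread("pics/top0.png"); s=cv2.imread("pics/scene0.png")
def crop(im,x,y,w,h,k,n):
    c=cv2.resize(im[y:y+h,x:x+w],None,fx=k,fy=k,interpolation=cv2.INTER_CUBIC)
    c=cv2.convertScaleAbs(c,alpha=1.6,beta=10)
    for i in range(0,w,10):
        cv2.line(c,(i*k,0),(i*k,8 if i%50 else 16),(0,0,255),1)
    for i in range(0,h,10):
        cv2.line(c,(0,i*k),(8 if i%50 else 16,i*k),(0,0,255),1)
    cv2.imwrite(n,c)
crop(t,180,180,75,70,8,"pics/c1.png")
crop(t,110,120,210,180,3,"pics/c2.png")
crop(t,360,180,155,135,5,"pics/c3.png")
crop(s,200,180,100,90,6,"pics/c4.png")
```

```text
(no output)
```

View pics/c1.png

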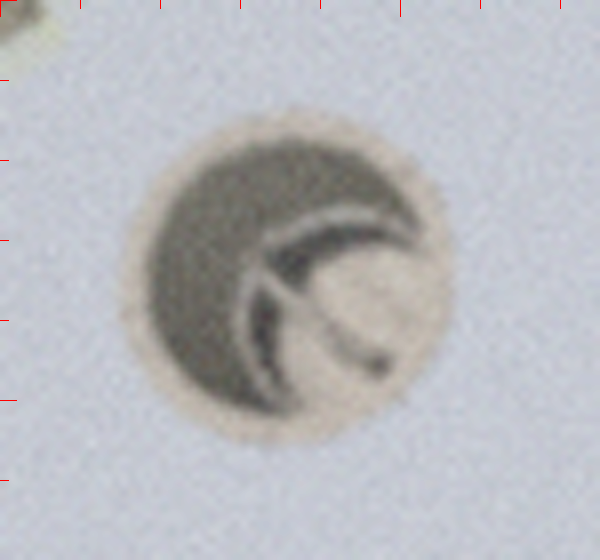

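View pics/c2.png

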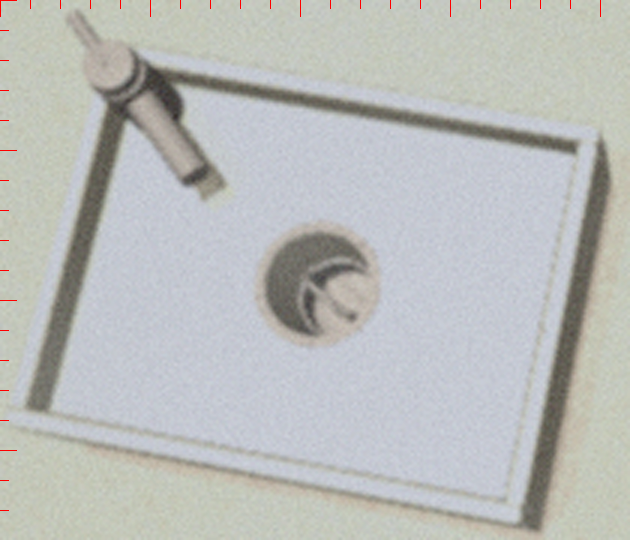

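View pics/c3.png

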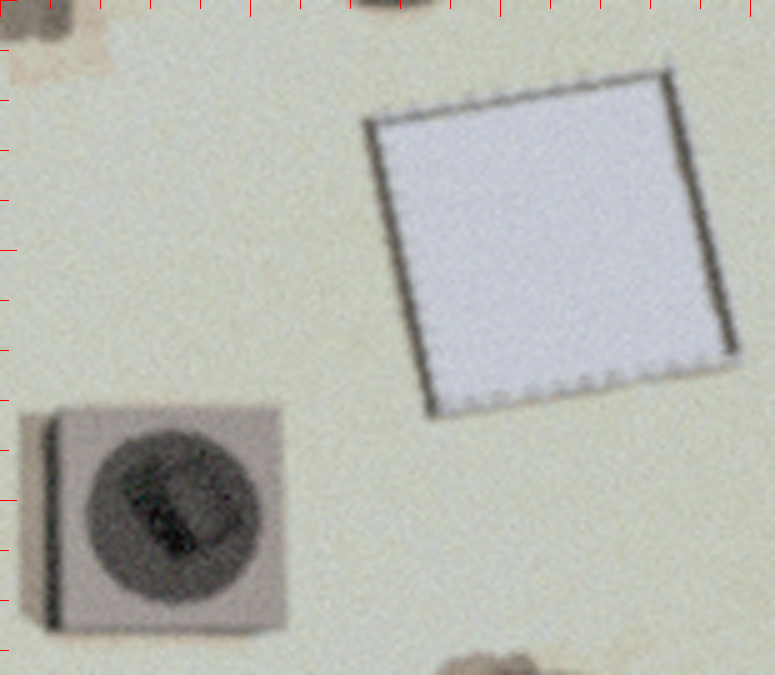

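View pics/c4.png

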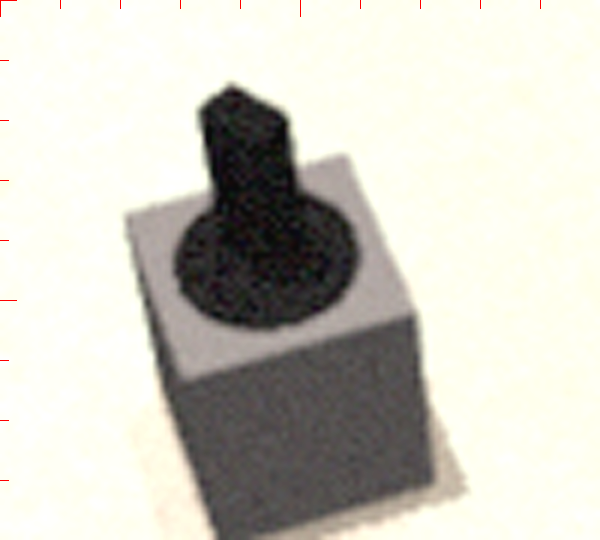

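```bash
cat > h.py <<'E'
from cell import *
import numpy as np, cv2
from scipy.optimize import least_squares
M={}
def mod(n):
    return camera_model(n)
def px2w(n,uv,z,m=None):
    m=m or mod(n); K=m["camera_matrix"]; T=m["world_to_cam"]; R=T[:3,:3]; t=T[:3,3]
    c=-R.T@t; uv=np.atleast_2d(uv).astype(float); d=(np.c_[uv,np.ones(len(uv))]@np.linalg.inv(K).T)@R
    return c+d*((z-c[2])/d[:,2])[:,None]
def w2px(n,P,m=None):
    m=m or mod(n); P=np.atleast_2d(P); T=m["world_to_cam"]
    p=(P@T[:3,:3].T+T[:3,3])@m["camera_matrix"].T
    return p[:,:2]/p[:,2:]
def rect(P,a,b):
    # P corners vs rect a (x) b (y); corner k order free: fit centre,yaw 
    L=np.array([[a,b],[a,-b],[-a,-b],[-a,b]])/2
E
python3 - <<'E'
from h import *
np.set_printoptions(precision=4,suppress=True)
for n in("top","scene"):
    T=mod(n)["world_to_cam"]; print(n,"cam",-T[:3,:3].T@T[:3,3])
b=px2w("top",[(310,163.3),(285,293.3),(113.3,261.7),(153,136)],.13); print("basin",b, np.linalg.norm(np.diff(b,axis=0),axis=1))
d=px2w("top",(216,214.7),.095); print("drain",d)
s=px2w("top",[(372.4,261.4),(416,261),(417.4,306),(371,306.4)],.105); print("stand",s,s.mean(0))
print("guard",px2w("top",(394.8,283.4),.11))
t=px2w("top",[(433,204),(493,193.6),(507.6,252),(446.4,263.4)],.02); print("tray",t,t.mean(0))
print("handle scene top",px2w("scene",np.array([[200,110],[232,85],[290,120],[258,140]])/6+[200,180],.185))
print("guard scene",px2w("scene",np.array([267,258])/6+[200,180],.11))
print("handletop proj",w2px("top",[[0.456,-0.24,.185]]))
E
```

```text
top cam [ 0.3812 -0.1154  1.0251]
scene cam [ 1.1517 -0.3467  0.8726]
basin [[ 0.6856 -0.0594  0.13  ]
 [ 0.4183 -0.0123  0.13  ]
 [ 0.4806  0.3376  0.13  ]
 [ 0.7483  0.2745  0.13  ]] [0.2714 0.3555 0.2751]
drain [[0.585  0.1418 0.095 ]]
stand [[ 0.4845 -0.1871  0.105 ]
 [ 0.4854 -0.2755  0.105 ]
 [ 0.395  -0.2755  0.105 ]
 [ 0.3938 -0.183   0.105 ]] [ 0.4397 -0.2303  0.105 ]
guard [[ 0.4396 -0.2309  0.11  ]]
tray [[ 0.6248 -0.3325  0.02  ]
 [ 0.6484 -0.4681  0.02  ]
 [ 0.5151 -0.4922  0.02  ]
 [ 0.4897 -0.3569  0.02  ]] [ 0.5695 -0.4124  0.02  ]
handle scene top [[ 0.4386 -0.244   0.185 ]
 [ 0.4304 -0.2299  0.185 ]
 [ 0.4552 -0.2157  0.185 ]
 [ 0.4607 -0.229   0.185 ]]
guard scene [[ 0.4469 -0.2304  0.11  ]]
handletop proj [[404.6028 271.9153]]
```

```bash
python3 -m pendant '{"dp":[[15,-28,4],[15,-28,4],[15,-28,4],[15,-28,4],[15,-28,4],[15,-28,4],[15,-28,4],[15,-28,4],[15,-28,4],[15,-28,4],[15,-28,4],[15,-28,4],[15,-28,4],[15,-28,4],[15,-28,4],[15,-28,4],[15,-28,4],[15,-28,4]],"angular":[[0,0,-7],[0,0,-7],[0,0,-7],[0,0,-7],[0,0,-7],[0,0,-7],[0,0,-7],[0,0,-7],[0,0,-7],[0,0,-7],[0,0,-7],[0,0,-7],[0,0,-7],[0,0,-7],[0,0,-7],[0,0,-7],[0,0,-7],[0,0,-7]]}'
cat >> h.py <<'E'
np.set_printoptions(precision=4,suppress=True)
def st():
    o=get_obs(); R=o["orientation"]
    print("t %.2f"%o["t"],"tcp",np.round(o["tcp_pos"]*1000,1),"zyaw %.2f"%np.degrees(np.arctan2(R[1,2],R[0,2])),"x",R[:,0],"F",o["wrist_force"],"open %.1f"%(o["opening"]*1000)); print("q",np.round(o["joint_positions"],1))
    return o
def shot(n,f):
    m=camera_model(n); im=read_camera(n)[:,:,::-1].copy(); cv2.imwrite(f,im); np.save(f+".npy",np.vstack([np.c_[m["camera_matrix"],np.zeros(3)],m["world_to_cam"]])); return im
def ld(f):
    a=np.load(f+".npy"); return dict(camera_matrix=a[:3,:3],world_to_cam=a[3:])
def crop(im,x,y,w,h,k,n,a=1.6):
    c=cv2.resize(im[y:y+h,x:x+w],None,fx=k,fy=k,interpolation=cv2.INTER_CUBIC)
    c=cv2.convertScaleAbs(c,alpha=a,beta=10)
    for i in range(0,w,10): cv2.line(c,(i*k,0),(i*k,8 if i%50 else 16),(0,0,255),1)
    for i in range(0,h,10): cv2.line(c,(0,i*k),(8 if i%50 else 16,i*k),(0,0,255),1)
    cv2.imwrite(n,c)
E
python3 - <<'E'
from h import *
st(); shot("wrist","pics/w1.png")
E
```

```text
t: 1.65
tcp_pos: [0.5155, 0.0759, 0.3089]
orientation: [[0.0, 0.873, 0.487], [0.011, 0.487, -0.873], [-1.0, 0.006, -0.009]]
wrist_force: [-0.1, 0.4, -0.1]
opening: 0.0883
t 1.65 tcp [515.5  75.9 308.9] zyaw -60.86 x [ 0.0005  0.0106 -0.9999] F [-0.1291  0.4119 -0.1421] open 88.3
q [-43.6  15.6  37.5 104.7 -11.2  63.2 -63. ]
```

View pics/w1.png

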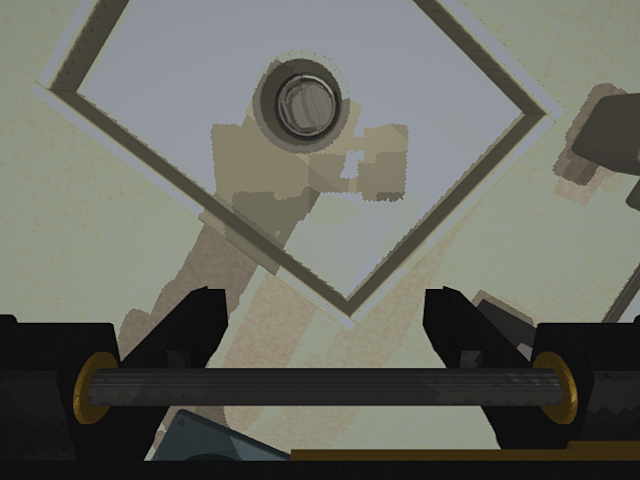

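The drain is at about (303,102) and the basket is visible in it. Enlarging.

Run:
```python
from h import *
im=cv2.imread("pics/w1.png"); crop(im,245,45,115,110,7,"pics/w1c.png",2.2)
```

```text
(no output)
```

View pics/w1c.png

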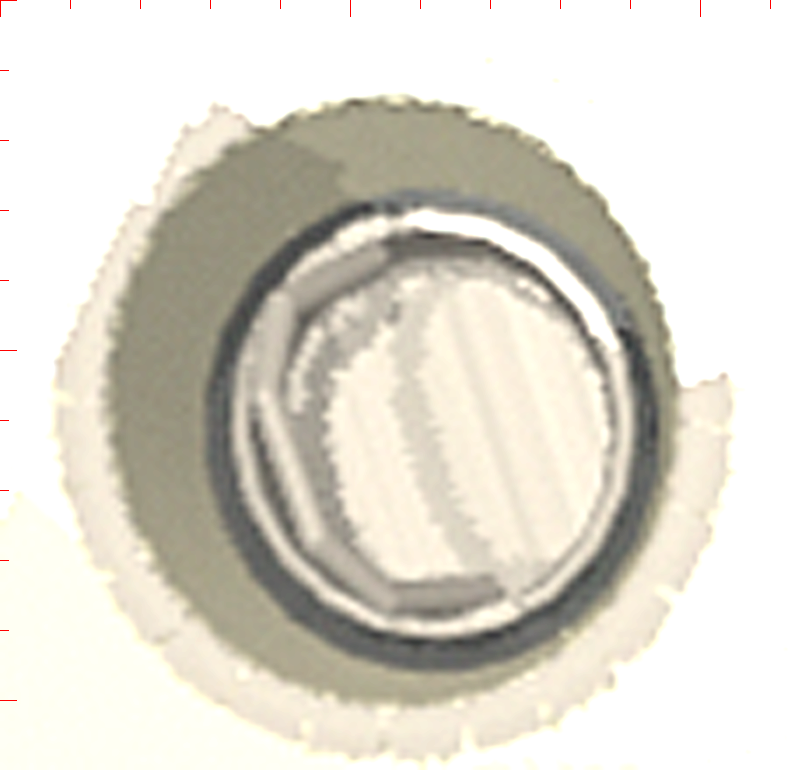

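Run:
```python
from h import *
m=ld("pics/w1.png"); f=lambda p:np.array(p)/7+[245,45]
rim=px2w("wrist",f([(232,420),(633,420),(432,207),(432,637)]),.041,m); print("rim",rim,rim.mean(0), "diam",np.linalg.norm(rim[0]-rim[1]),np.linalg.norm(rim[2]-rim[3]))
bar=px2w("wrist",f([(268,392),(318,538)]),.0732,m); print("bar",bar,np.linalg.norm(bar[0]-bar[1]))
ft=px2w("wrist",f([(390,250),(503,585)]),.045,m); print("feet",ft,ft.mean(0),np.linalg.norm(ft[0]-ft[1]))
for a in(bar,ft):
    d=a[0]-a[1]; print(np.degrees(np.arctan2(d[1],d[0])))
v=bar.mean(0)-ft.mean(0); print(v, np.degrees(np.arctan2(v[1],v[0])))
d=px2w("wrist",f([(62,430),(725,430),(400,95)]),.095,m); print("mouth",d)
```

```text
rim [[0.5739 0.1685 0.041 ]
 [0.6037 0.115  0.041 ]
 [0.6151 0.1559 0.041 ]
 [0.5607 0.1267 0.041 ]] [0.5883 0.1415 0.041 ] diam 0.0611740659798558 0.061772868678479594
bar [[0.5806 0.1615 0.0732]
 [0.5667 0.1463 0.0732]] 0.020571270070484357
feet [[0.6066 0.1582 0.045 ]
 [0.573  0.1207 0.045 ]] [0.5898 0.1394 0.045 ] 0.05035856071577783
47.41383647025832
48.15562932950683
[-0.0162  0.0145  0.0282] 138.18520827299318
mouth [[0.5634 0.1805 0.095 ]
 [0.6062 0.1035 0.095 ]
 [0.6209 0.1602 0.095 ]]
```

```bash
python3 -m pendant '{"dp":[[-11,-40,-1],[-11,-40,-1],[-11,-40,-1],[-11,-40,-1],[-11,-40,-1],[-10,-36,-1]],"angular":[[0,0,0],[0,0,0],[0,0,0],[0,0,0],[0,0,0],[0,0,0]]}'
python3 - <<'E'
from h import *
import cell; print({k:getattr(cell,k) for k in dir(cell) if not k.startswith('_') and isinstance(getattr(cell,k),(int,float))})
st(); im=shot("wrist","pics/w2.png"); print(w2px("wrist",[[.4397,-.2309,.185],[.4397,-.2309,.11]]))
E
```

```text
t: 2.2
tcp_pos: [0.4543, -0.1597, 0.3037]
orientation: [[0.007, 0.875, 0.484], [0.008, 0.484, -0.875], [-1.0, 0.01, -0.003]]
wrist_force: [0.9, -0.2, 0.2]
opening: 0.0882
{'hold_point_z': 0.0187}
t 2.20 tcp [ 454.3 -159.7  303.7] zyaw -61.06 x [ 0.0073  0.0078 -0.9999] F [ 0.863  -0.2172  0.1699] open 88.2
q [-24.5  11.7  45.2 110.7 -10.1  61.2 -36.1]
[[388.3039 280.5525]
 [375.7805 249.1551]]
```

View pics/w2.png

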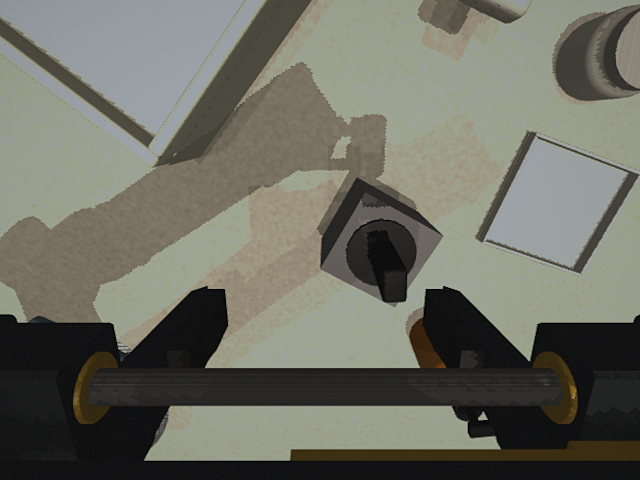

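The stand and hook are at about (382,250), with the handle top near (395,285). Tray corners are also visible at (532,132), (636,177), (580,272) and (480,240).

Run:
```python
from h import *
im=cv2.imread("pics/w2.png"); crop(im,310,170,140,140,5,"pics/w2c.png",3)
```

```text
(no output)
```

View pics/w2c.png

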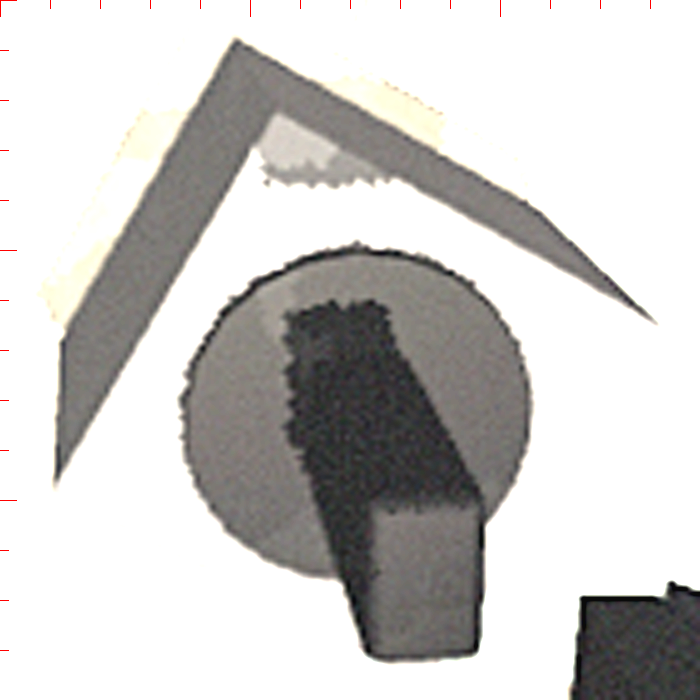

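Run:
```python
from h import *
m=ld("pics/w2.png"); f=lambda p:np.array(p)/5+[310,170]
h=px2w("wrist",f([(372,508),(484,503),(476,658),(370,655)]),.185,m); print(h,h.mean(0))
for a,b in((0,3),(1,2)):
    d=h[a]-h[b]; print(np.linalg.norm(d),np.degrees(np.arctan2(d[1],d[0])))
g=px2w("wrist",f([(182,405),(531,405),(357,245),(357,580)]),.11,m); print("guard",g.mean(0))
t=px2w("wrist",[(532,132),(636,177),(580,272),(480,240)],.02,m); print(t.mean(0))
```

```text
[[ 0.4485 -0.2158  0.185 ]
 [ 0.4577 -0.2306  0.185 ]
 [ 0.4344 -0.2441  0.185 ]
 [ 0.4266 -0.2289  0.185 ]] [ 0.4418 -0.2298  0.185 ]
0.025548024908459973 30.960787945774143
0.02691131849073324 29.990272430822923
guard [ 0.4434 -0.2287  0.11  ]
[ 0.5725 -0.4113  0.02  ]
```

```bash
python3 -m pendant '{"dp":[[-7,-35,-10],[-6,-35,-10],[0,0,-38],[0,0,-36],[0,0,-30]],"angular":[[0,0,0.8],[0,0,0.8],[0,0,0],[0,0,0],[0,0,0]]}'
python3 - <<'E'
from h import *
st()
E
```

```text
t: 2.67
tcp_pos: [0.4417, -0.2406, 0.1835]
orientation: [[0.023, 0.867, 0.498], [-0.0, 0.498, -0.867], [-1.0, 0.019, 0.012]]
wrist_force: [0.5, 0.3, -0.6]
opening: 0.0879
t 2.67 tcp [ 441.7 -240.6  183.5] zyaw -60.16 x [ 0.0227 -0.0005 -0.9997] F [ 0.5182  0.2924 -0.6028] open 87.9
q [ -8.9  24.6  41.3 115.7 -23.1  46.6 -14.5]
```

```bash
python3 -m pendant '{"dp":[[0,10,-15],[0,0,-20],[0,0,-17],[0,0,0]],"angular":[[0,1.3,0.5],[0,0,0],[0,0,0],[0,0,0]]}'
python3 - <<'E'
from h import *
st()
E
```

```text
t: 3.0
tcp_pos: [0.4375, -0.2274, 0.1227]
orientation: [[-0.012, 0.863, 0.506], [0.003, 0.506, -0.863], [-1.0, -0.009, -0.009]]
wrist_force: [-1.2, 1.0, 0.2]
opening: 0.0879
t 3.00 tcp [ 437.5 -227.4  122.7] zyaw -59.61 x [-0.012   0.0032 -0.9999] F [-1.1519  1.0396  0.2116] open 87.9
q [ -6.7  30.5  37.  117.7 -27.4  41.2 -11.8]
```

```bash
python3 -m pendant '{"dp":[[3.5,-2.5,7],[0,0,0]],"angular":[[0,-0.7,0],[0,0,0]]}'; python3 -m pendant '{"dp":[[0,0,0],[0,0,0],[0,0,0],[0,0,0],[0,0,0],[0,0,0]],"angular":[[0,0,0],[0,0,0],[0,0,0],[0,0,0],[0,0,0],[0,0,0]]}' 0 40
python3 - <<'E'
from h import *
st()
E
```

```text
t: 3.17
tcp_pos: [0.4409, -0.2295, 0.1302]
orientation: [[-0.001, 0.862, 0.507], [0.004, 0.507, -0.862], [-1.0, 0.001, -0.004]]
wrist_force: [0.1, -0.0, -0.3]
opening: 0.0884
t: 3.67
tcp_pos: [0.4441, -0.2306, 0.1351]
orientation: [[0.008, 0.862, 0.507], [0.002, 0.507, -0.862], [-1.0, 0.008, 0.002]]
wrist_force: [-0.2, -0.4, 0.8]
opening: 0.0503
t 3.67 tcp [ 444.1 -230.6  135.1] zyaw -59.54 x [ 0.008   0.0019 -1.    ] F [-0.2186 -0.3706  0.8016] open 50.3
q [ -6.9  29.2  37.5 117.2 -27.   41.8 -11.9]
```

```bash
python3 -m pendant '{"dp":[[-3,0.5,-4],[0,0,0],[0,0,0],[0,0,0],[0,0,0],[0,0,0],[0,0,0]],"angular":[[0,0.4,0],[0,0,0],[0,0,0],[0,0,0],[0,0,0],[0,0,0],[0,0,0]]}' 0 40
python3 - <<'E'
from h import *
st()
E
```

```text
t: 4.25
tcp_pos: [0.4407, -0.2299, 0.1306]
orientation: [[-0.0, 0.862, 0.507], [0.002, 0.507, -0.862], [-1.0, 0.001, -0.002]]
wrist_force: [0.1, 0.3, 0.2]
opening: 0.0194
t 4.25 tcp [ 440.7 -229.9  130.6] zyaw -59.54 x [-0.     0.002 -1.   ] F [0.0987 0.3078 0.2071] open 19.4
q [ -6.8  29.7  37.4 117.4 -27.1  41.6 -11.8]
```

```bash
python3 -m pendant '{"dp":[[0,0,15],[0,0,30],[0,0,30],[0,0,30],[0,0,30],[0,0,20],[0,0,5]],"angular":[[0,0,0],[0,0,0],[0,0,0],[0,0,0],[0,0,0],[0,0,0],[0,0,0]]}' 0 55
python3 - <<'E'
from h import *
st(); im=shot("top","pics/t3.png"); crop(im,350,200,110,100,7,"pics/t3c.png",2); im=shot("scene","pics/s3.png"); crop(im,190,130,110,100,7,"pics/s3c.png",2)
E
```

```text
t: 4.83
tcp_pos: [0.4355, -0.2285, 0.2937]
orientation: [[-0.011, 0.863, 0.505], [0.005, 0.505, -0.863], [-1.0, -0.007, -0.009]]
wrist_force: [0.0, -1.1, -0.5]
opening: 0.0193
t 4.83 tcp [ 435.5 -228.5  293.7] zyaw -59.65 x [-0.0109  0.0046 -0.9999] F [ 0.0409 -1.0993 -0.5093] open 19.3
q [-17.1  15.2  47.7 109.5 -12.6  61.5 -23.9]
```

View pics/s3c.png

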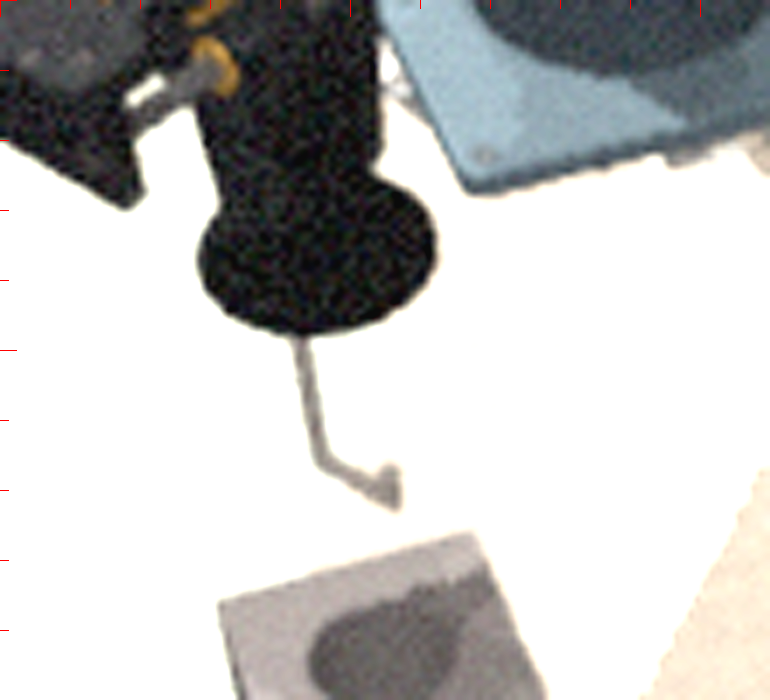

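The tip points towards the scene camera, so hook x is about +30°. Next I'll carry it over the drain and turn it +108°.

```bash
python3 -m pendant '{"dp":[[10,20,3],[10,22,2],[10,23,1],[10,23,0],[10,23,0],[10,23,0],[10,23,0],[10,23,0],[10,23,0],[10,23,0],[10,23,0],[10,23,0],[10,23,0],[10,23,0],[10,23,0],[5,12,0]],"angular":[[0,-0.6,6.7],[0,0,6.7],[0,0,6.7],[0,0,6.7],[0,0,6.7],[0,0,6.7],[0,0,6.7],[0,0,6.7],[0,0,6.7],[0,0,6.7],[0,0,6.7],[0,0,6.7],[0,0,6.7],[0,0,6.7],[0,0,6.7],[0,0,6.7]]}'
python3 - <<'E'
from h import *
st()
E
```

```text
t: 6.27
tcp_pos: [0.5743, 0.1422, 0.2605]
orientation: [[-0.037, -0.791, 0.611], [-0.038, 0.612, 0.79], [-0.999, 0.006, -0.052]]
wrist_force: [-0.7, 0.6, -2.0]
opening: 0.0196
t 6.27 tcp [574.3 142.2 260.5] zyaw 52.29 x [-0.0368 -0.0377 -0.9986] F [-0.7051  0.5837 -1.9651] open 19.6
q [-30.7  25.7  16.   94.6  -6.   63.4  39. ]
```

```bash
python3 -m pendant '{"dp":[[15,-6,6],[0,0,0],[0,0,0]],"angular":[[2.1,-2.1,-3.5],[0,0,0],[0,0,0]]}'
python3 - <<'E'
from h import *
st()
E
```

```text
t: 6.52
tcp_pos: [0.5857, 0.1422, 0.2573]
orientation: [[-0.014, -0.762, 0.648], [0.001, 0.648, 0.762], [-1.0, 0.012, -0.008]]
wrist_force: [-0.4, -0.1, -2.0]
opening: 0.0197
t 6.52 tcp [585.7 142.2 257.3] zyaw 49.61 x [-0.0143  0.0012 -0.9999] F [-0.4166 -0.0746 -1.977 ] open 19.7
q [-29.4  25.9  16.   94.7  -8.2  61.3  38.7]
```

```bash
python3 -m pendant '{"dp":[[8,-6,0],[0,0,0],[0,0,0]],"angular":[[0,-0.8,-1.6],[0,0,0],[0,0,0]]}'
python3 - <<'E'
from h import *
o=st(); im=shot("scene","pics/s4.png"); shot("wrist","pics/w4.png")
p=o["tcp_pos"]; R=o["orientation"]; hx=R[:,1];  # hook x = tool y?
print(np.degrees(np.arctan2(hx[1],hx[0])))
def P(x,z): return p+hx*x+R[:,0]*-(z-.0256)
print(w2px("scene",[P(-.015,-.09),P(.015,-.09),P(.015,-.0755),P(-.015,0)]))
crop(im,360,130,120,110,6,"pics/s4c.png",2)
E
```

```text
t: 6.77
tcp_pos: [0.5915, 0.1341, 0.2535]
orientation: [[-0.007, -0.741, 0.671], [-0.002, 0.671, 0.741], [-1.0, 0.004, -0.006]]
wrist_force: [0.4, -0.4, -1.8]
opening: 0.0196
t 6.77 tcp [591.5 134.1 253.5] zyaw 47.82 x [-0.007 -0.002 -1.   ] F [ 0.3744 -0.3585 -1.842 ] open 19.6
q [-29.1  26.4  16.6  94.6  -8.3  60.6  37.8]
137.81871073980517
[[418.8266 218.8864]
 [421.632  209.6332]
 [422.8602 205.0784]
 [426.8618 189.0025]]
```

View pics/s4c.png

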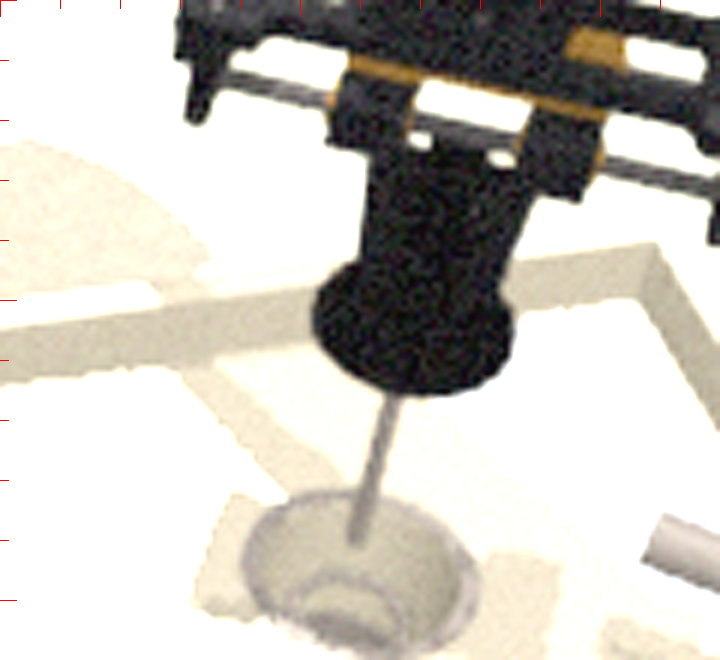

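View pics/w4.png

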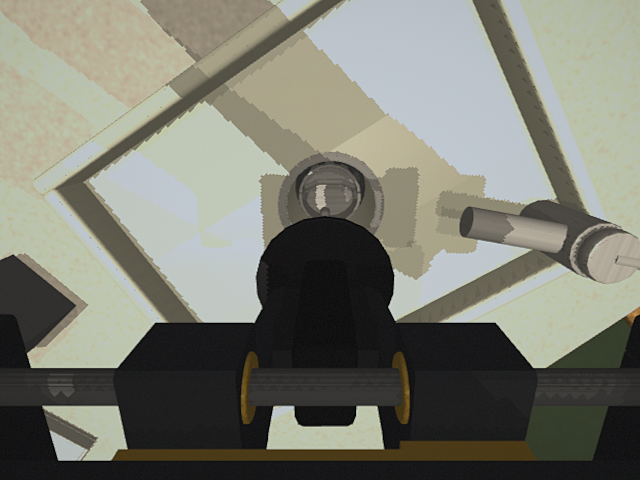

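```bash
python3 -m pendant '{"dp":[[2,2,-15],[0,0,-18],[0,0,-18],[0,0,-10],[0,0,0]],"angular":[[0,-0.4,0],[0,0,0],[0,0,0],[0,0,0],[0,0,0]]}'
python3 - <<'E'
from h import *
st(); im=shot("wrist","pics/w5.png"); crop(im,260,120,140,110,5,"pics/w5c.png",2)
E
```

```text
t: 7.28
tcp_pos: [0.5946, 0.1367, 0.193]
orientation: [[0.005, -0.742, 0.671], [-0.0, 0.671, 0.742], [-1.0, -0.004, 0.003]]
wrist_force: [-0.7, 0.5, -2.3]
opening: 0.0195
t 7.28 tcp [594.6 136.7 193. ] zyaw 47.88 x [ 0.0052 -0.0003 -1.    ] F [-0.6952  0.4934 -2.2573] open 19.5
q [-28.5  30.2  15.6  97.8  -9.6  53.1  38.7]
```

View pics/w5c.png

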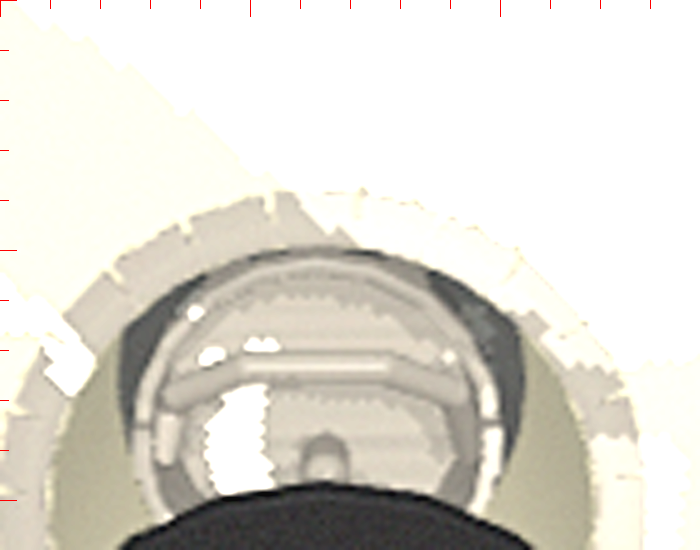

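The bail bar spans crop (245–388, 365) and the tip sits at (325,455), in front of it and centred. I'll lower further.

```bash
python3 -m pendant '{"dp":[[-0.5,0,-12],[0,0,-10],[0,0,-3],[0,0,0]],"angular":[[0,0.2,0],[0,0,0],[0,0,0],[0,0,0]]}'
python3 - <<'E'
from h import *
st(); im=shot("wrist","pics/w6.png"); crop(im,260,120,140,110,5,"pics/w6c.png",2)
E
```

```text
t: 7.67
tcp_pos: [0.5961, 0.1373, 0.1694]
orientation: [[0.006, -0.742, 0.671], [0.001, 0.671, 0.742], [-1.0, -0.004, 0.005]]
wrist_force: [-0.5, -0.3, -1.2]
opening: 0.0198
t 7.67 tcp [596.1 137.3 169.4] zyaw 47.89 x [ 0.0063  0.0014 -1.    ] F [-0.4859 -0.2673 -1.1813] open 19.8
q [-28.1  31.9  15.1  98.6 -10.3  50.4  39.2]
```

View pics/w6c.png

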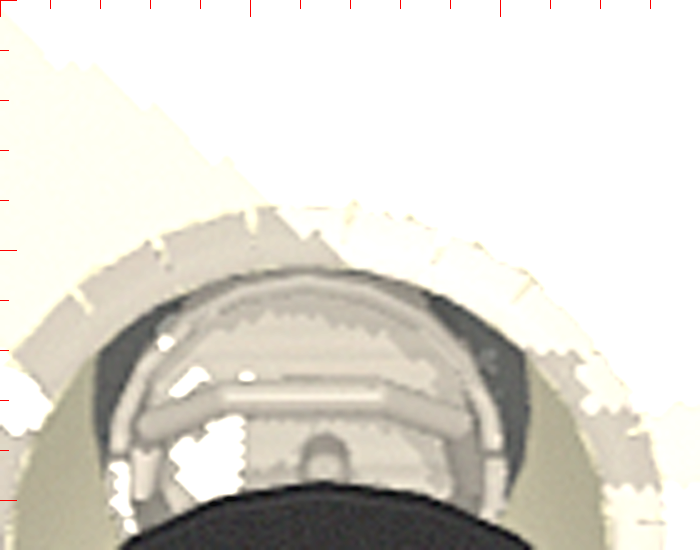

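```bash
python3 -m pendant '{"dp":[[-1.7,-1.9,-5.5],[0,0,0],[-4,3.6,0],[-4,3.6,0],[-3,2.6,0],[0,0,0]],"angular":[[0,0.3,0],[0,0,0],[0,0,0],[0,0,0],[0,0,0],[0,0,0]]}'
python3 - <<'E'
from h import *
st(); im=shot("wrist","pics/w7.png"); crop(im,260,120,140,110,5,"pics/w7c.png",2)
E
```

```text
t: 8.22
tcp_pos: [0.583, 0.146, 0.1649]
orientation: [[0.003, -0.741, 0.671], [0.002, 0.671, 0.741], [-1.0, -0.0, 0.003]]
wrist_force: [0.6, 1.2, -1.5]
opening: 0.0197
t 8.22 tcp [583.  146.  164.9] zyaw 47.85 x [ 0.0026  0.0023 -1.    ] F [ 0.5791  1.215  -1.4977] open 19.7
q [-29.2  31.4  14.9 100.2 -10.3  49.5  38.1]
```

View pics/w7c.png

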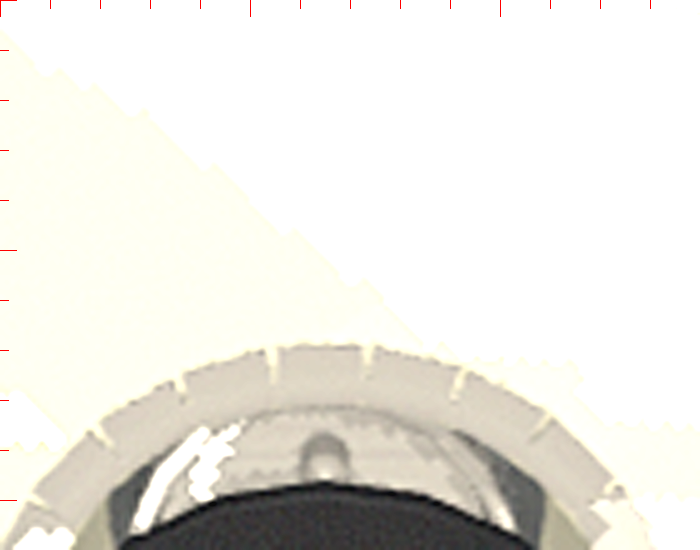

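```bash
python3 -m pendant '{"dp":[[-3.5,3,-0.5],[0,0,0],[0,0,0]],"angular":[[0,0,0],[0,0,0],[0,0,0]]}'
python3 - <<'E'
from h import *
st();
E
```

```text
t: 8.52
tcp_pos: [0.5797, 0.1493, 0.1649]
orientation: [[0.004, -0.742, 0.671], [0.002, 0.671, 0.742], [-1.0, -0.001, 0.004]]
wrist_force: [-0.4, 0.1, -1.8]
opening: 0.0193
t 8.52 tcp [579.7 149.3 164.9] zyaw 47.88 x [ 0.0039  0.0024 -1.    ] F [-0.3847  0.067  -1.7933] open 19.3
q [-29.7  31.2  14.9 100.7 -10.2  49.2  37.7]
```

```bash
python3 -m pendant '{"dp":[[0,0,6],[0,0,6],[0.5,-0.5,4],[2,-1.8,3],[2,-1.8,3],[2,-1.8,3],[1,-1,4],[0,0,4]],"angular":[[0,-0.2,0],[0,0,0],[0,0,0],[0,0,0],[0,0,0],[0,0,0],[0,0,0],[0,0,0]]}'
python3 - <<'E'
from h import *
st(); im=shot("wrist","pics/w8.png"); crop(im,260,120,140,110,5,"pics/w8c.png",2)
E
```

```text
t: 9.18
tcp_pos: [0.5875, 0.1403, 0.2003]
orientation: [[0.006, -0.741, 0.672], [0.001, 0.672, 0.741], [-1.0, -0.004, 0.005]]
wrist_force: [-0.5, 0.2, -3.4]
opening: 0.0194
t 9.18 tcp [587.5 140.3 200.3] zyaw 47.80 x [ 0.0063  0.0009 -1.    ] F [-0.498   0.1592 -3.4472] open 19.4
q [-29.3  29.   15.8  98.5  -9.4  53.4  38. ]
```

View pics/w8c.png

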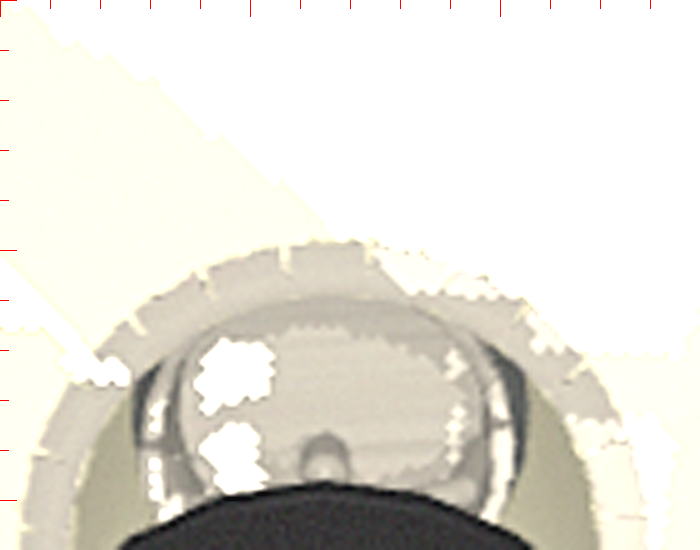

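The bail is caught and the load is already felt: the tip is free with no bar in front of it, and Fz is −3.4 N. Lifting straight out.

```bash
python3 -m pendant '{"dp":[[-0.5,0,8],[0,0,11],[0,0,14],[0,0,15],[0,0,15],[0,0,15],[0,0,15],[0,0,15],[0,0,13],[0,0,12],[0,0,10],[0,0,8],[0,0,4]],"angular":[[0,0.3,0],[0,0,0],[0,0,0],[0,0,0],[0,0,0],[0,0,0],[0,0,0],[0,0,0],[0,0,0],[0,0,0],[0,0,0],[0,0,0],[0,0,0]]}'
python3 - <<'E'
from h import *
st(); im=shot("scene","pics/s9.png"); crop(im,350,90,130,120,6,"pics/s9c.png",1.6)
E
```

```text
t: 10.32
tcp_pos: [0.5842, 0.1407, 0.3722]
orientation: [[0.0, -0.741, 0.671], [0.002, 0.671, 0.741], [-1.0, 0.001, 0.002]]
wrist_force: [0.4, -0.0, -3.0]
opening: 0.0196
t 10.32 tcp [584.2 140.7 372.2] zyaw 47.85 x [ 0.0005  0.0023 -1.    ] F [ 0.427  -0.0295 -2.971 ] open 19.6
q [-31.   20.   17.8  87.1  -6.4  73.8  35.5]
```

View pics/s9c.png

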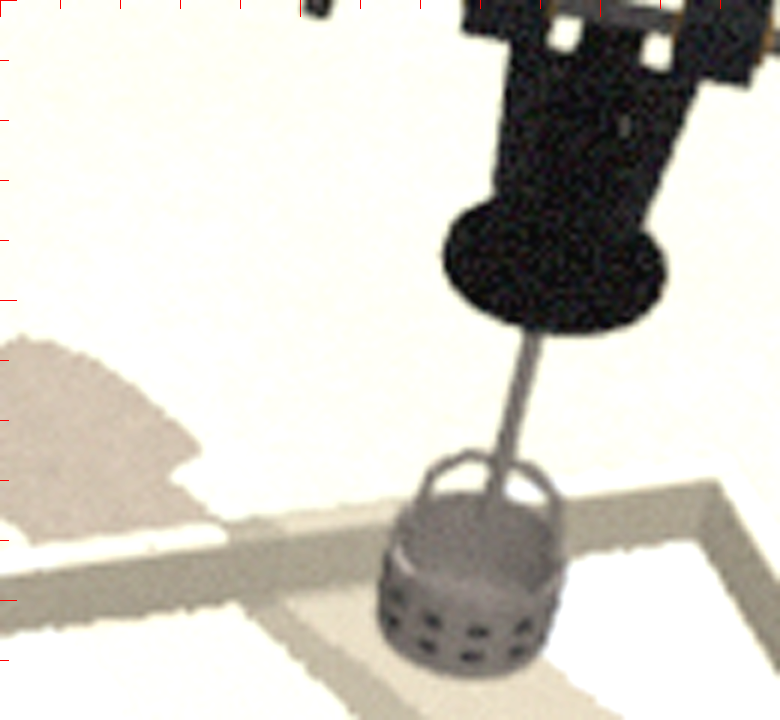

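The basket hangs level on the hook, clear of the basin. Carrying it towards the tray.

```bash
python3 -m pendant '{"dp":[[0,-5,0],[0,-10,0],[0,-15,0],[0,-20,0],[-1,-25,1],[-1,-27,1],[-1,-28,1],[-1,-28,1],[-1,-28,1],[-1,-28,1],[-1,-28,1],[-1,-28,1],[-1,-28,1]],"angular":[[0,0,0],[0,0,0],[0,0,0],[0,0,0],[0,0,0],[0,0,0],[0,0,0],[0,0,0],[0,0,0],[0,0,0],[0,0,0],[0,0,0],[0,0,0]]}'
python3 - <<'E'
from h import *
st()
E
```

```text
t: 11.45
tcp_pos: [0.5655, -0.1721, 0.3715]
orientation: [[-0.018, -0.746, 0.665], [0.003, 0.665, 0.747], [-1.0, 0.015, -0.01]]
wrist_force: [0.5, 0.4, -3.6]
opening: 0.0197
t 11.45 tcp [ 565.5 -172.1  371.5] zyaw 48.29 x [-0.0176  0.0025 -0.9998] F [ 0.5249  0.4168 -3.6108] open 19.7
q [-6.2 20.2 25.3 88.1 -8.6 74.7 68.5]
```

```bash
python3 -m pendant '{"dp":[[0.5,-28,0],[0.5,-28,0],[0.5,-28,0],[0.5,-27,0],[0.5,-25,0],[0.5,-22,0],[0.5,-19,0],[0.5,-16,0],[0.5,-13,0],[0.5,-10,0],[0,-7,0],[0,-4,0],[0,0,0],[0,0,0]],"angular":[[0,-0.5,0],[0,0,0],[0,0,0],[0,0,0],[0,0,0],[0,0,0],[0,0,0],[0,0,0],[0,0,0],[0,0,0],[0,0,0],[0,0,0],[0,0,0],[0,0,0]]}'
python3 - <<'E'
from h import *
st()
im=shot("wrist","pics/w10.png"); im=shot("scene","pics/s10.png")
E
```

```text
t: 12.62
tcp_pos: [0.5522, -0.4282, 0.3593]
orientation: [[-0.031, -0.732, 0.681], [0.004, 0.681, 0.732], [-1.0, 0.026, -0.018]]
wrist_force: [0.3, 0.4, -2.8]
opening: 0.0199
t 12.62 tcp [ 552.2 -428.2  359.3] zyaw 47.10 x [-0.0313  0.0039 -0.9995] F [ 0.335   0.3514 -2.7653] open 19.9
q [ 17.4  34.1  28.2  70.4 -14.6  80.6  91.3]
```

View pics/w10.png

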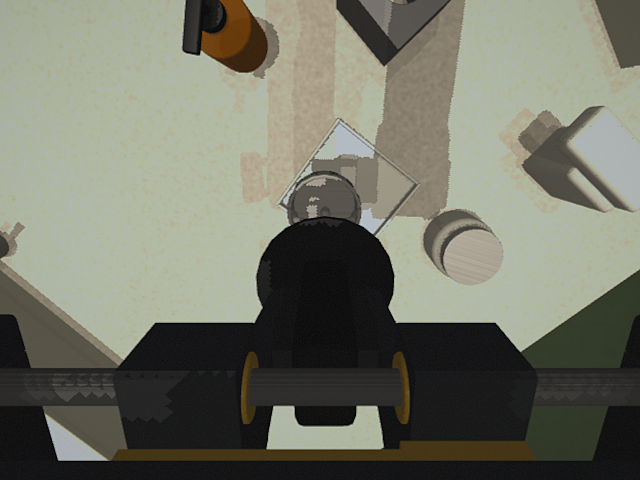

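View pics/s10.png

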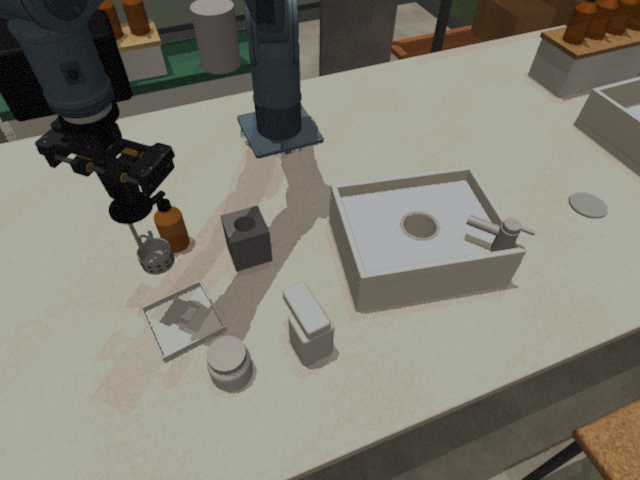

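```bash
python3 -m pendant '{"dp":[[5,4,-4],[6,4,-7],[6,4,-10],[2,2,-13],[0,1,-15],[0,0,-15],[0,0,-15],[0,0,-14],[0,0,-12],[0,0,-10],[0,0,-7],[0,0,-4],[0,0,0],[0,0,0]],"angular":[[0,-0.6,0],[0,-0.6,0],[0,-0.6,0],[0,0,0],[0,0,0],[0,0,0],[0,0,0],[0,0,0],[0,0,0],[0,0,0],[0,0,0],[0,0,0],[0,0,0],[0,0,0]]}'
python3 - <<'E'
from h import *
st()
im=shot("wrist","pics/w11.png"); im=shot("scene","pics/s11.png"); crop(im,120,190,130,120,6,"pics/s11c.png",1.6)
E
```

```text
t: 13.88
tcp_pos: [0.5821, -0.3971, 0.2247]
orientation: [[0.014, -0.743, 0.669], [0.01, 0.669, 0.743], [-1.0, -0.004, 0.017]]
wrist_force: [-1.4, 0.0, -3.4]
opening: 0.0201
t 13.88 tcp [ 582.1 -397.1  224.7] zyaw 48.01 x [ 0.0142  0.01   -0.9998] F [-1.4461  0.0463 -3.3921] open 20.1
q [ 15.7  38.7  25.   80.9 -18.2  63.9  91.8]
```

View pics/s11c.png

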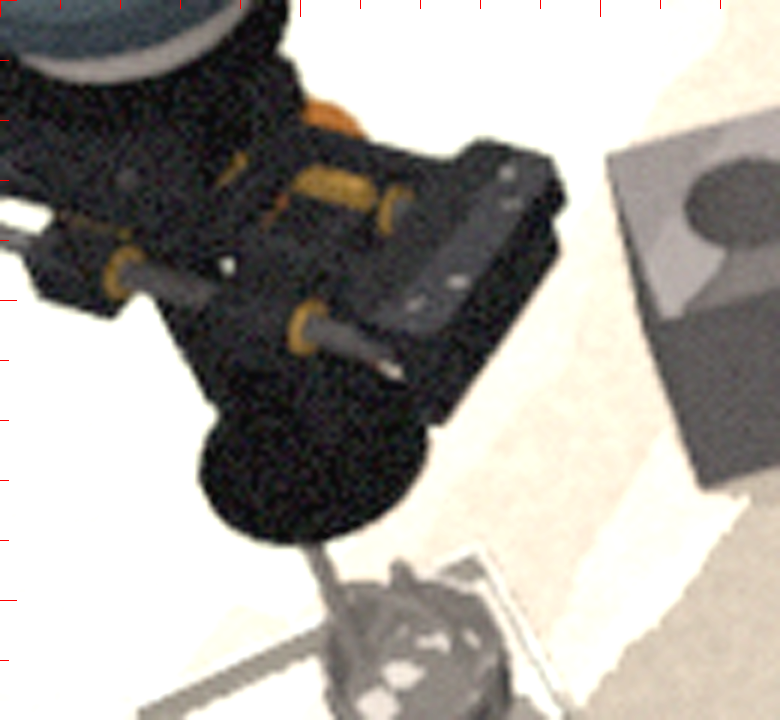

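View pics/w11.png

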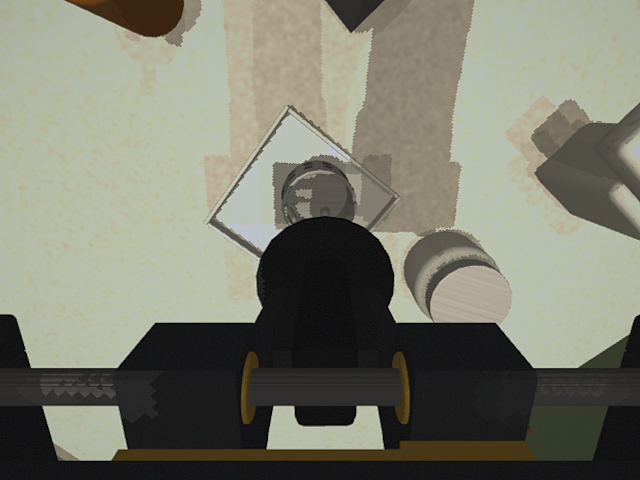

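Run:
```python
from h import *
m=ld("pics/w11.png")
c=px2w("wrist",[(290,107),(398,197),(208,222)],.02,m); print("tray corners",c,"ctr",(c[1]+c[2])/2, np.linalg.norm(c[0]-c[1]),np.linalg.norm(c[0]-c[2]))
print("rim far pt",px2w("wrist",[(319,157),(283,200),(356,200)],.077,m))
print("jar",px2w("top",(442,155),.085),"soap",px2w("top",(472,331),.1),"disp",px2w("top",(371,150),.137))
```

```text
tray corners [[ 0.4972 -0.3578  0.02  ]
 [ 0.6276 -0.3368  0.02  ]
 [ 0.5205 -0.4922  0.02  ]] ctr [ 0.5741 -0.4145  0.02  ] 0.13210275791889928 0.13640603597462797
rim far pt [[ 0.5432 -0.3645  0.077 ]
 [ 0.549  -0.4094  0.077 ]
 [ 0.5891 -0.3653  0.077 ]]
jar [[ 0.7175 -0.3417  0.085 ]] soap [[ 0.3465 -0.3824  0.1   ]] disp [[ 0.7108 -0.1851  0.137 ]]
```

```bash
python3 -m pendant '{"dp":[[0,-3,0],[0,-5,0],[1,-6,0],[1,-4,0],[0,-2,0],[0,0,0],[0,0,0],[0,0,0],[0,0,0]],"angular":[[0,0.2,0],[-0.3,0.3,0],[-0.3,0.3,0],[0,0,0],[0,0,0],[0,0,0],[0,0,0],[0,0,0],[0,0,0]]}'
python3 - <<'E'
from h import *
st()
im=shot("wrist","pics/w12.png"); crop(im,180,80,240,160,3,"pics/w12c.png",1.7)
E
```

```text
t: 14.73
tcp_pos: [0.5852, -0.4219, 0.228]
orientation: [[0.003, -0.742, 0.67], [-0.005, 0.67, 0.742], [-1.0, -0.006, -0.002]]
wrist_force: [0.6, 1.0, -4.4]
opening: 0.0196
t 14.73 tcp [ 585.2 -421.9  228. ] zyaw 47.90 x [ 0.0033 -0.0054 -1.    ] F [ 0.6061  1.026  -4.445 ] open 19.6
q [ 17.   40.4  25.5  77.6 -17.7  65.5  92.3]
```

View pics/w12c.png

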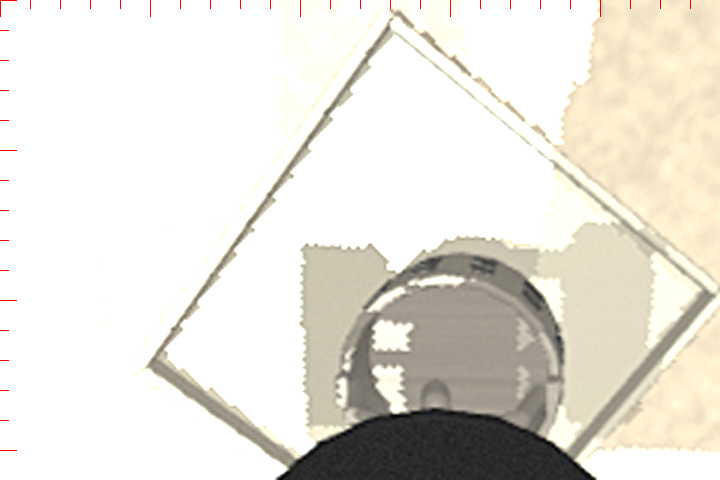

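Run:
```python
from h import *
m=ld("pics/w12.png"); u=np.array([-.743,.669])
a=px2w("wrist",[(330,173),(296,207),(367,207)],.0804,m); print(a, a[0,:2]-.031*u,(a[1]+a[2])/2, np.linalg.norm(a[1]-a[2]))
c=px2w("wrist",[(311.5,85),(418,177),(230,201)],.02,m);print(c,(c[1]+c[2])/2)
```

```text
[[ 0.5598 -0.3934  0.0804]
 [ 0.5618 -0.4327  0.0804]
 [ 0.6009 -0.3895  0.0804]] [ 0.5829 -0.4142] [ 0.5814 -0.4111  0.0804] 0.058353500464891614
[[ 0.4973 -0.3587  0.02  ]
 [ 0.6267 -0.3384  0.02  ]
 [ 0.5211 -0.4904  0.02  ]] [ 0.5739 -0.4144  0.02  ]
```

```bash
python3 -m pendant '{"dp":[[-2,0.5,-3],[-3,0.5,-5],[-3,0,-7],[-2,0,-6],[0,0,-5],[0,0,-4],[0,0,-3],[0,0,-2],[0,0,0],[0,0,0]],"angular":[[0.3,0.2,0],[0,0,0],[0,0,0],[0,0,0],[0,0,0],[0,0,0],[0,0,0],[0,0,0],[0,0,0],[0,0,0]]}'
python3 - <<'E'
from h import *
st()
E
```

```text
t: 15.62
tcp_pos: [0.5732, -0.4199, 0.1881]
orientation: [[-0.002, -0.742, 0.67], [0.002, 0.67, 0.742], [-1.0, 0.003, -0.0]]
wrist_force: [0.2, 0.4, -2.5]
opening: 0.02
t 15.62 tcp [ 573.2 -419.9  188.1] zyaw 47.93 x [-0.0024  0.0015 -1.    ] F [ 0.1695  0.364  -2.5423] open 20.0
q [ 17.6  41.7  24.7  81.  -18.4  61.4  93.6]
```

```bash
python3 -m pendant '{"dp":[[0,0,-1.5],[0,0,-1.5],[0,0,-1],[0,0,0],[0,0,0]],"angular":[[0,0,0],[0,0,0],[0,0,0],[0,0,0],[0,0,0]]}'
python3 - <<'E'
from h import *
st(); im=shot("wrist","pics/w13.png"); crop(im,180,80,240,160,3,"pics/w13c.png",1.7)
im=shot("scene","pics/s13.png"); crop(im,120,220,130,120,6,"pics/s13c.png",1.6)
E
```

```text
t: 16.03
tcp_pos: [0.5749, -0.4208, 0.1861]
orientation: [[0.002, -0.743, 0.67], [-0.001, 0.67, 0.743], [-1.0, -0.002, 0.0]]
wrist_force: [-0.9, -0.2, -1.6]
opening: 0.0196
t 16.03 tcp [ 574.9 -420.8  186.1] zyaw 47.96 x [ 0.0016 -0.0008 -1.    ] F [-0.8535 -0.1721 -1.5984] open 19.6
q [ 17.6  41.9  24.6  81.1 -18.6  61.   93.7]
```

View pics/w13c.png

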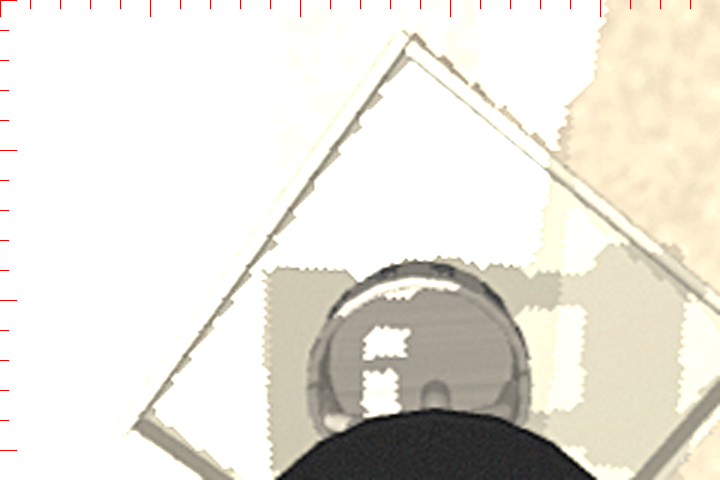

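View pics/s13c.png

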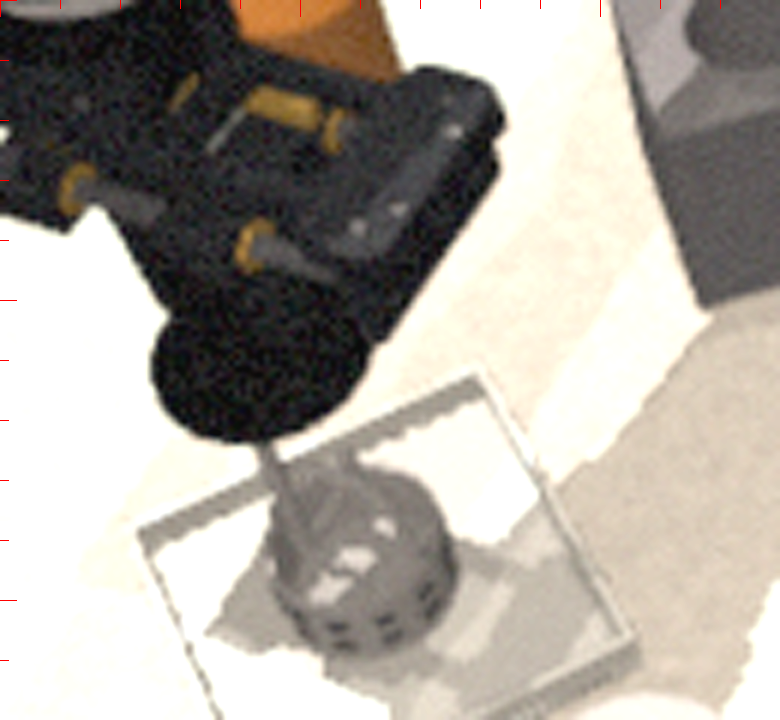

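```bash
python3 -m pendant '{"dp":[[-1,-1,-3],[-3,1,-3],[-4,3,-3],[-3,2.7,-3],[-2,1.8,-3],[0,0,-3],[0,0,-2],[0,0,0]],"angular":[[0,0,0],[0,0,0],[0,0,0],[0,0,0],[0,0,0],[0,0,0],[0,0,0],[0,0,0]]}'
python3 - <<'E'
from h import *
st(); im=shot("wrist","pics/w14.png"); crop(im,180,80,240,160,3,"pics/w14c.png",1.7)
E
```

```text
t: 16.8
tcp_pos: [0.5597, -0.4119, 0.1637]
orientation: [[0.001, -0.743, 0.67], [-0.0, 0.67, 0.743], [-1.0, -0.001, 0.0]]
wrist_force: [0.5, 0.2, -1.2]
opening: 0.0197
t 16.80 tcp [ 559.7 -411.9  163.7] zyaw 47.95 x [ 0.0007 -0.0001 -1.    ] F [ 0.4754  0.1758 -1.1978] open 19.7
q [ 17.4  41.5  24.2  85.  -18.8  57.5  94.4]
```

View pics/w14c.png

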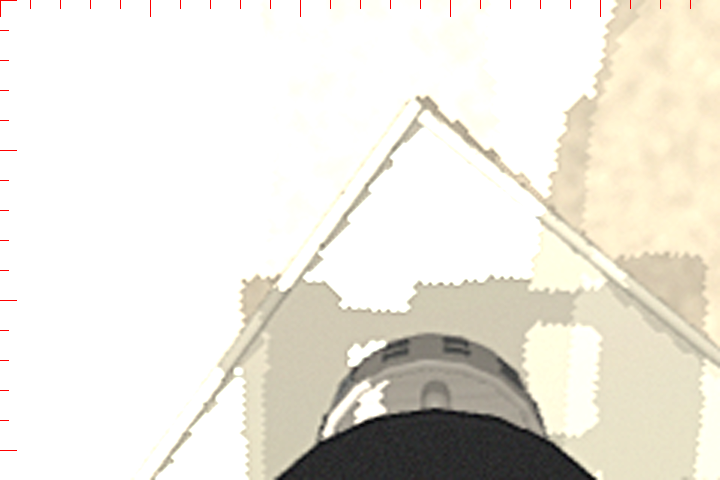

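```bash
python3 -m pendant '{"dp":[[2,-1.8,0],[3.5,-3.2,0],[4.5,-4,0],[4.5,-4,0],[3.5,-3.2,0],[1,-1,0],[0,0,0],[0,0,0]],"angular":[[0,0,0],[0,0,0],[0,0,0],[0,0,0],[0,0,0],[0,0,0],[0,0,0],[0,0,0]]}'
python3 - <<'E'
from h import *
st(); im=shot("wrist","pics/w15.png"); crop(im,180,80,240,160,3,"pics/w15c.png",1.7)
E
```

```text
t: 17.52
tcp_pos: [0.5823, -0.4324, 0.1645]
orientation: [[0.003, -0.743, 0.67], [-0.002, 0.67, 0.743], [-1.0, -0.003, 0.0]]
wrist_force: [-0.4, -0.5, -1.6]
opening: 0.0195
t 17.52 tcp [ 582.3 -432.4  164.5] zyaw 47.96 x [ 0.0027 -0.0021 -1.    ] F [-0.3922 -0.5474 -1.5666] open 19.5
q [ 18.7  44.4  24.1  79.6 -19.2  59.9  94.3]
```

View pics/w15c.png

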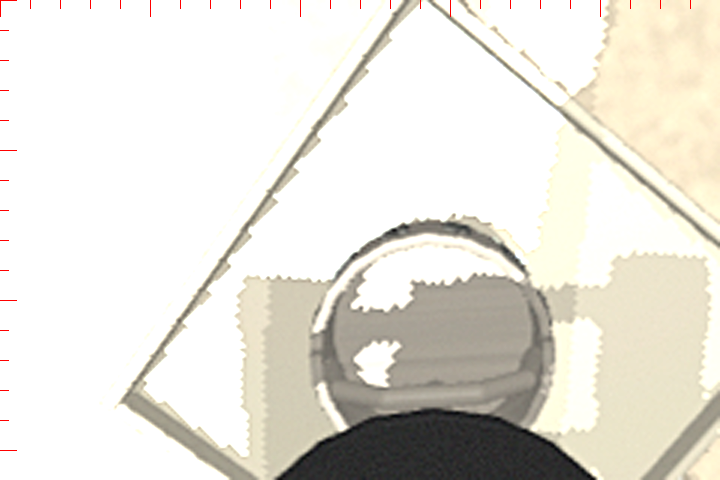

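Run:
```python
from h import *
m=ld("pics/w15.png"); u=np.array([-.743,.669,0])
f=px2w("wrist",np.array([(318,345),(548,345)])/3+[180,80],.044,m); print(f,np.linalg.norm(f[0]-f[1])); c=f.mean(0)
r=px2w("wrist",np.array([(432,235)])/3+[180,80],.04,m)[0]; print("from rim",r-.031*u)
for th in(-34,-20,-10,0,10,20,34):
    a=np.radians(th); b=c+.034*(np.sin(a)*u+np.cos(a)*np.array([0,0,1])); print(th,(w2px("wrist",b,m)-[180,80])*3)
h=np.array([.5823,-.4324]); print("s_h",(h-c[:2])@u[:2])
tip=np.r_[h,0]+.015*u; tip[2]=.1645-.1011; print("tip",(w2px("wrist",tip,m)-[180,80])*3)
```

```text
[[ 0.544 -0.436  0.044]
 [ 0.582 -0.394  0.044]] 0.05660748437187286
from rim [ 0.5664 -0.4184  0.04  ]
-34 [[432.9483 452.4959]]
-20 [[432.8621 425.6524]]
-10 [[432.8036 402.3403]]
0 [[432.7504 376.5035]]
10 [[432.7049 349.172 ]]
20 [[432.6694 321.5029]]
34 [[432.6391 284.4714]]
s_h -0.025967940651720214
tip [[432.9647 408.3418]]
```

```bash
python3 -m pendant '{"dp":[[2,-1.8,0],[3.5,-3.2,0],[4.5,-4,0],[3.5,-3.2,0],[2,-1.8,0],[0,0,0],[0,0,0]],"angular":[[0,0,0],[0,0,0],[0,0,0],[0,0,0],[0,0,0],[0,0,0],[0,0,0]]}'
python3 - <<'E'
from h import *
st(); im=shot("wrist","pics/w16.png"); crop(im,180,80,240,160,3,"pics/w16c.png",1.7)
E
```

```text
t: 18.15
tcp_pos: [0.5993, -0.4476, 0.1644]
orientation: [[0.003, -0.743, 0.67], [-0.002, 0.67, 0.743], [-1.0, -0.003, 0.0]]
wrist_force: [-0.7, 0.8, -1.7]
opening: 0.0196
t 18.15 tcp [ 599.3 -447.6  164.4] zyaw 47.97 x [ 0.0025 -0.0018 -1.    ] F [-0.6679  0.8192 -1.6959] open 19.6
q [ 19.7  46.6  24.   75.2 -19.6  62.   94.1]
```

View pics/w16c.png

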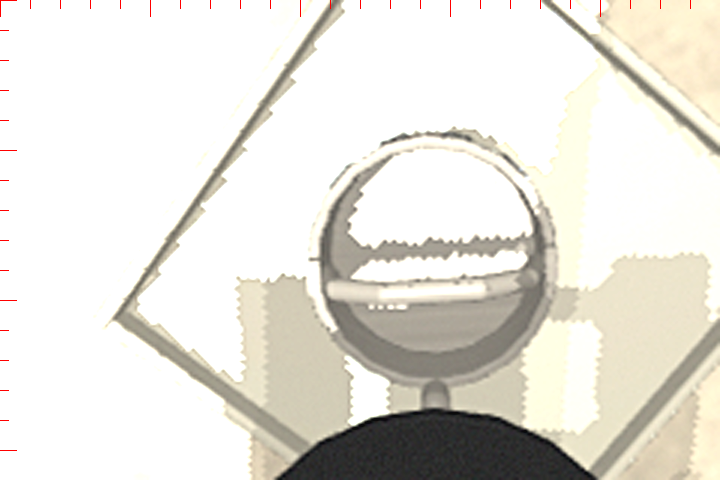

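The basket stands upright in the tray with the bail free, and the tip is well outside the cup at crop (435,395). Raising the hook.

```bash
python3 -m pendant '{"dp":[[0,0,10],[0,0,20],[0,0,25],[0,0,25],[0,0,25],[0,0,20],[0,0,10],[0,0,0]],"angular":[[0,0,0],[0,0,0],[0,0,0],[0,0,0],[0,0,0],[0,0,0],[0,0,0],[0,0,0]]}'
python3 - <<'E'
from h import *
st(); im=shot("scene","pics/s17.png"); crop(im,100,180,160,150,5,"pics/s17c.png",1.6)
E
```

```text
t: 18.87
tcp_pos: [0.5963, -0.4456, 0.3086]
orientation: [[0.0, -0.742, 0.67], [-0.0, 0.67, 0.742], [-1.0, -0.0, 0.0]]
wrist_force: [0.5, -0.4, -1.6]
opening: 0.0195
t 18.87 tcp [ 596.3 -445.6  308.6] zyaw 47.92 x [ 0.0001 -0.     -1.    ] F [ 0.483  -0.4076 -1.5834] open 19.5
q [ 19.1  39.9  26.5  67.4 -17.1  76.4  92. ]
```

View pics/s17c.png

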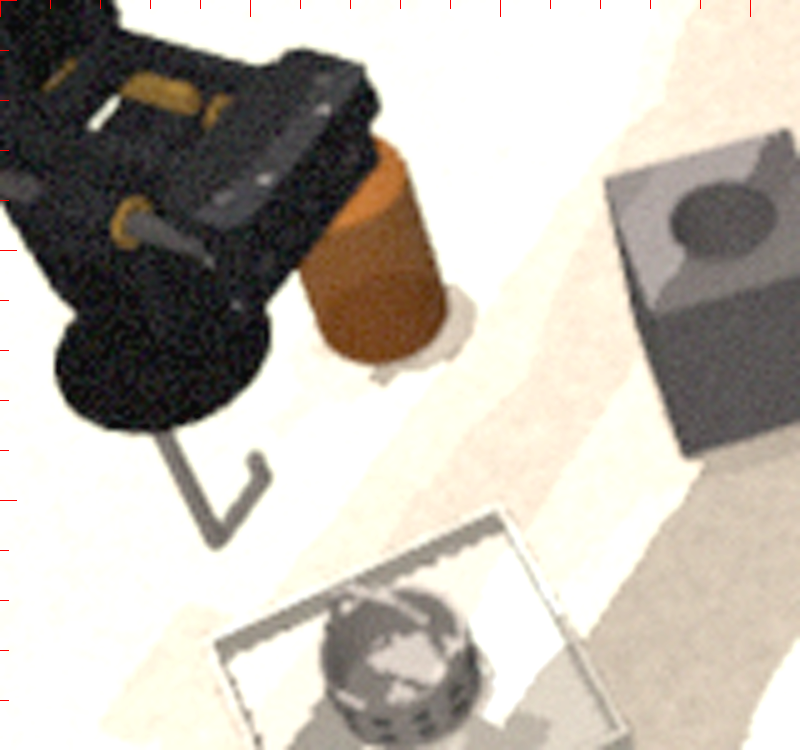

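```bash
python3 -m pendant '{"dp":[[-8,12,0],[-10,13.5,1],[-10,13.5,1],[-10,13.5,1],[-10,13.5,1],[-10,13.5,1],[-10,13.5,1],[-10,13.5,1],[-10,13.5,1],[-10,13.5,1],[-10,13.5,1],[-10,13.5,1],[-10,13.5,1],[-10,13.5,1],[-8,11,1],[-4,6,0],[0,0,0]],"angular":[[0,0,-5],[0,0,-6.7],[0,0,-6.7],[0,0,-6.7],[0,0,-6.7],[0,0,-6.7],[0,0,-6.7],[0,0,-6.7],[0,0,-6.7],[0,0,-6.7],[0,0,-6.7],[0,0,-6.7],[0,0,-6.7],[0,0,-6.7],[0,0,-6.7],[0,0,-6],[0,0,0]]}'
python3 - <<'E'
from h import *
st()
E
```

```text
t: 20.33
tcp_pos: [0.4248, -0.2223, 0.2947]
orientation: [[-0.01, 0.885, 0.465], [0.035, 0.465, -0.884], [-0.999, 0.007, -0.036]]
wrist_force: [0.5, 0.2, -1.9]
opening: 0.0195
t 20.33 tcp [ 424.8 -222.3  294.7] zyaw -62.25 x [-0.0102  0.0353 -0.9993] F [ 0.5373  0.1795 -1.8684] open 19.5
q [-24.2  16.6  57.8 110.7 -17.3  63.  -21.2]
```

```bash
python3 -m pendant '{"dp":[[7,-3,0],[7,-4,0],[1,0,0],[0,0,0],[0,0,0]],"angular":[[-1,-0.3,1.3],[-1,-0.3,1.3],[0,0,0],[0,0,0],[0,0,0]]}'
python3 - <<'E'
from h import *
st()
E
```

```text
t: 20.75
tcp_pos: [0.4418, -0.2303, 0.2928]
orientation: [[-0.002, 0.854, 0.52], [-0.005, 0.52, -0.854], [-1.0, -0.005, 0.003]]
wrist_force: [-1.0, -0.6, -0.6]
opening: 0.0199
t 20.75 tcp [ 441.8 -230.3  292.8] zyaw -58.66 x [-0.0023 -0.0051 -1.    ] F [-1.0351 -0.5538 -0.5838] open 19.9
q [-23.7  18.   56.7 109.4 -16.7  61.5 -18.8]
```

```bash
python3 -m pendant '{"dp":[[-1,0.4,-8],[0,0,-14],[0,0,-14],[0,0,-8],[0,0,0],[0,0,0]],"angular":[[0,0,-0.5],[0,0,-0.4],[0,0,0],[0,0,0],[0,0,0],[0,0,0]]}'
python3 - <<'E'
from h import *
st(); im=shot("scene","pics/s18.png"); crop(im,190,150,110,110,6,"pics/s18c.png",1.8)
E
```

```text
t: 21.25
tcp_pos: [0.4403, -0.2318, 0.2455]
orientation: [[-0.003, 0.864, 0.504], [-0.006, 0.504, -0.864], [-1.0, -0.006, 0.004]]
wrist_force: [-0.4, -0.7, -1.2]
opening: 0.0195
t 21.25 tcp [ 440.3 -231.8  245.5] zyaw -59.73 x [-0.0028 -0.0063 -1.    ] F [-0.4192 -0.7032 -1.1674] open 19.5
q [-20.7  21.9  54.3 112.6 -21.   55.9 -16.1]
```

View pics/s18c.png

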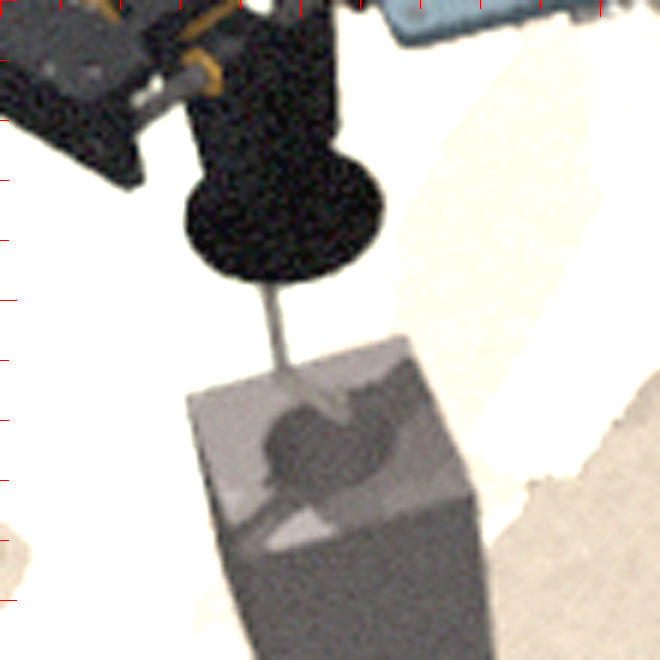

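```bash
python3 -m pendant '{"dp":[[0.4,1.8,-6],[0,0,-10],[0,0,-12],[0,0,-8],[0,0,0],[0,0,0]],"angular":[[0.3,-0.1,0],[0,0,0],[0,0,0],[0,0,0],[0,0,0],[0,0,0]]}'
python3 - <<'E'
from h import *
st()
E
```

```text
t: 21.8
tcp_pos: [0.4415, -0.2299, 0.2069]
orientation: [[0.002, 0.863, 0.505], [-0.001, 0.505, -0.863], [-1.0, 0.001, 0.002]]
wrist_force: [-0.4, -0.0, -0.7]
opening: 0.0197
t 21.80 tcp [ 441.5 -229.9  206.9] zyaw -59.69 x [ 0.0016 -0.0008 -1.    ] F [-0.439  -0.0242 -0.6542] open 19.7
q [-17.7  25.1  51.2 114.7 -25.   51.5 -12.9]
```

```bash
python3 -m pendant '{"dp":[[-0.5,0,-8],[0,0,-14],[0,0,-15],[0,0,-12],[0,0,-8],[0,0,-4],[0,0,0],[0,0,0]],"angular":[[0,0,0],[0,0,0],[0,0,0],[0,0,0],[0,0,0],[0,0,0],[0,0,0],[0,0,0]]}'
python3 - <<'E'
from h import *
st()
E
```

```text
t: 22.47
tcp_pos: [0.442, -0.2307, 0.1424]
orientation: [[0.004, 0.863, 0.505], [-0.002, 0.505, -0.863], [-1.0, 0.002, 0.004]]
wrist_force: [0.2, 0.2, -1.3]
opening: 0.0195
t 22.47 tcp [ 442.  -230.7  142.4] zyaw -59.68 x [ 0.0041 -0.0022 -1.    ] F [ 0.2487  0.1918 -1.3018] open 19.5
q [-12.7  30.8  45.5 117.4 -31.6  44.2  -7.5]
```

```bash
python3 -m pendant '{"dp":[[-0.5,0.3,-4],[0,0,-4],[0,0,-2],[0,0,-1],[0,0,-0.5],[0,0,0]],"angular":[[0,0.2,0],[0,0,0],[0,0,0],[0,0,0],[0,0,0],[0,0,0]]}'
python3 - <<'E'
from h import *
st()
E
```

```text
t: 22.97
tcp_pos: [0.4429, -0.2309, 0.1315]
orientation: [[0.004, 0.863, 0.505], [-0.003, 0.505, -0.863], [-1.0, 0.002, 0.005]]
wrist_force: [0.1, -0.4, -1.3]
opening: 0.0199
t 22.97 tcp [ 442.9 -230.9  131.5] zyaw -59.65 x [ 0.0037 -0.0032 -1.    ] F [ 0.0685 -0.4394 -1.2531] open 19.9
q [-11.9  31.9  44.4 117.6 -32.7  43.   -6.7]
```

```bash
python3 -m pendant '{"dp":[[0,0,-1.5],[0,0,-1],[0,0,0],[0,0,0]],"angular":[[0,0.2,0],[0,0,0],[0,0,0],[0,0,0]]}'
python3 - <<'E'
from h import *
st()
E
```

```text
t: 23.3
tcp_pos: [0.4433, -0.2313, 0.1313]
orientation: [[0.002, 0.863, 0.504], [-0.001, 0.504, -0.863], [-1.0, 0.001, 0.002]]
wrist_force: [-1.3, -0.4, -1.9]
opening: 0.0197
t 23.30 tcp [ 443.3 -231.3  131.3] zyaw -59.71 x [ 0.0016 -0.0011 -1.    ] F [-1.2795 -0.3854 -1.872 ] open 19.7
q [-11.7  32.1  44.4 117.4 -32.7  43.3  -6.7]
```

```bash
python3 -m pendant '{"dp":[[-1,0.5,-2],[0,0,-2],[0,0,0]],"angular":[[0,0,0],[0,0,0],[0,0,0]]}'
python3 - <<'E'
from h import *
st()
E
```

```text
t: 23.55
tcp_pos: [0.4435, -0.2316, 0.1312]
orientation: [[0.005, 0.864, 0.504], [0.002, 0.504, -0.864], [-1.0, 0.005, 0.001]]
wrist_force: [-0.0, -0.0, -1.6]
opening: 0.0196
t 23.55 tcp [ 443.5 -231.6  131.2] zyaw -59.74 x [ 0.005  0.002 -1.   ] F [-0.0484 -0.0141 -1.6417] open 19.6
q [-11.4  32.   44.2 117.4 -33.   43.3  -6.4]
```

Run:
```python
from h import *
st(); im=shot("scene","pics/s19.png"); crop(im,190,160,110,110,6,"pics/s19c.png",1.8)
```

```text
t 23.55 tcp [ 443.5 -231.6  131.2] zyaw -59.74 x [ 0.005  0.002 -1.   ] F [-0.0484 -0.0141 -1.6417] open 19.6
q [-11.4  32.   44.2 117.4 -33.   43.3  -6.4]
```

View pics/s19c.png

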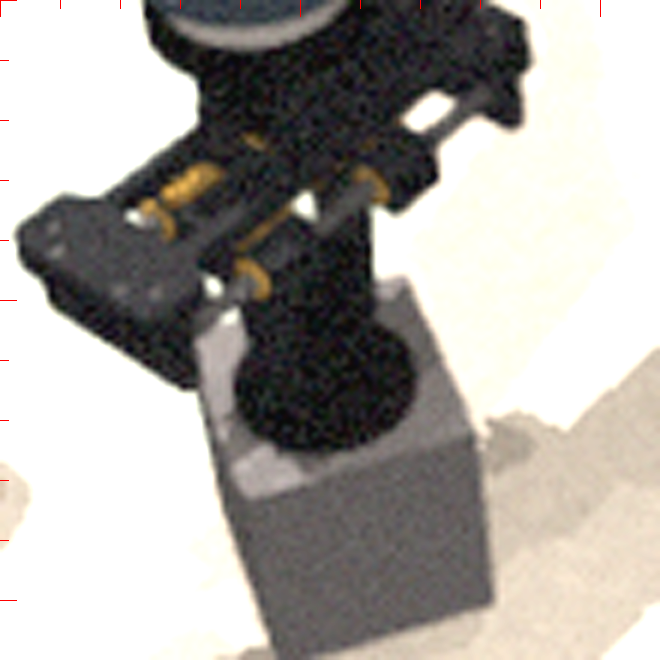

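The guard is on the stand. Releasing.

```bash
python3 -m pendant '{"dp":[[0,0,0],[0,0,0],[0,0,0],[0,0,0],[0,0,0],[0,0,0],[0,0,0],[0,0,0]],"angular":[[0,0,0],[0,0,0],[0,0,0],[0,0,0],[0,0,0],[0,0,0],[0,0,0],[0,0,0]]}' 90 10
python3 - <<'E'
from h import *
st()
E
```

```text
t: 24.27
tcp_pos: [0.4439, -0.2316, 0.1301]
orientation: [[0.005, 0.863, 0.505], [0.0, 0.505, -0.863], [-1.0, 0.004, 0.002]]
wrist_force: [0.6, -0.1, 0.6]
opening: 0.0707
t 24.27 tcp [ 443.9 -231.6  130.1] zyaw -59.70 x [ 0.0047  0.0003 -1.    ] F [ 0.5693 -0.0858  0.6354] open 70.7
q [-11.4  32.1  44.1 117.4 -33.   43.1  -6.4]
```

```bash
python3 -m pendant '{"dp":[[0,0,8],[0,0,20],[0,0,25],[0,0,30],[0,0,30],[0,0,30],[0,0,15],[0,0,0]],"angular":[[0,0,0],[0,0,0],[0,0,0],[0,0,0],[0,0,0],[0,0,0],[0,0,0],[0,0,0]]}'
python3 -m pendant '{"dp":[[0,20,0],[0,30,0],[0,30,0],[0,30,0],[0,20,0],[0,10,0],[0,0,0],[0,0,0]],"angular":[[0,0,0],[0,0,0],[0,0,0],[0,0,0],[0,0,0],[0,0,0],[0,0,0],[0,0,0]]}'
python3 - <<'E'
from h import *
st(); shot("scene","pics/s20.png"); im=shot("top","pics/t20.png"); crop(im,360,170,160,140,5,"pics/t20c.png",1.6)
im=cv2.imread("pics/s20.png"); crop(im,110,170,160,150,5,"pics/s20c.png",1.6)
E
```

```text
t: 24.93
tcp_pos: [0.4401, -0.2323, 0.2971]
orientation: [[-0.0, 0.866, 0.501], [0.001, 0.501, -0.866], [-1.0, 0.0, -0.001]]
wrist_force: [1.0, 0.0, 0.7]
opening: 0.0795
t: 25.6
tcp_pos: [0.4364, -0.0882, 0.2963]
orientation: [[-0.0, 0.868, 0.497], [0.0, 0.497, -0.868], [-1.0, 0.0, -0.0]]
wrist_force: [-0.5, -0.4, -0.8]
opening: 0.0795
t 25.60 tcp [436.4 -88.2 296.3] zyaw -60.18 x [-0.0001  0.0005 -1.    ] F [-0.5392 -0.4332 -0.7997] open 79.5
q [-46.4   8.8  58.5 116.   -8.7  59.7 -44. ]
```

View pics/t20c.png

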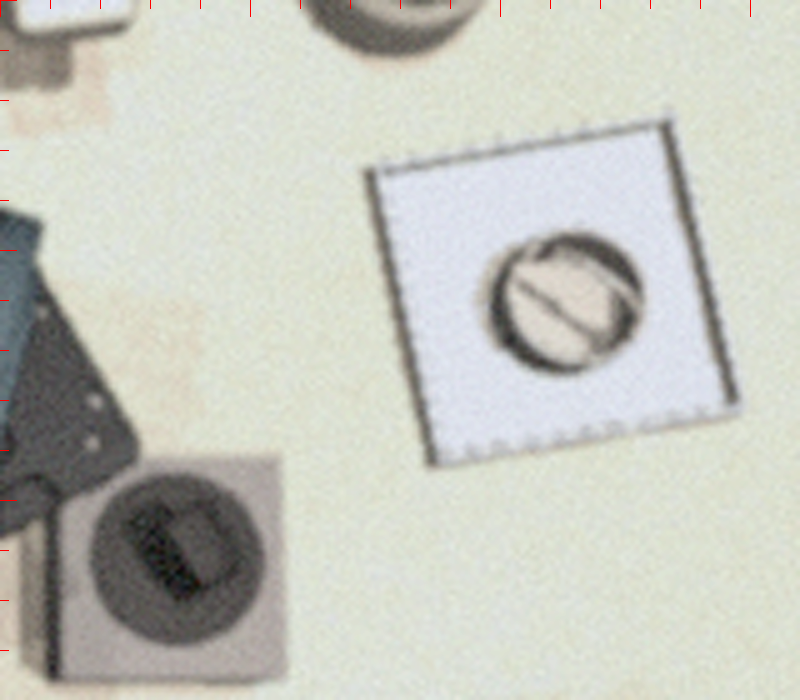

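View pics/s20c.png

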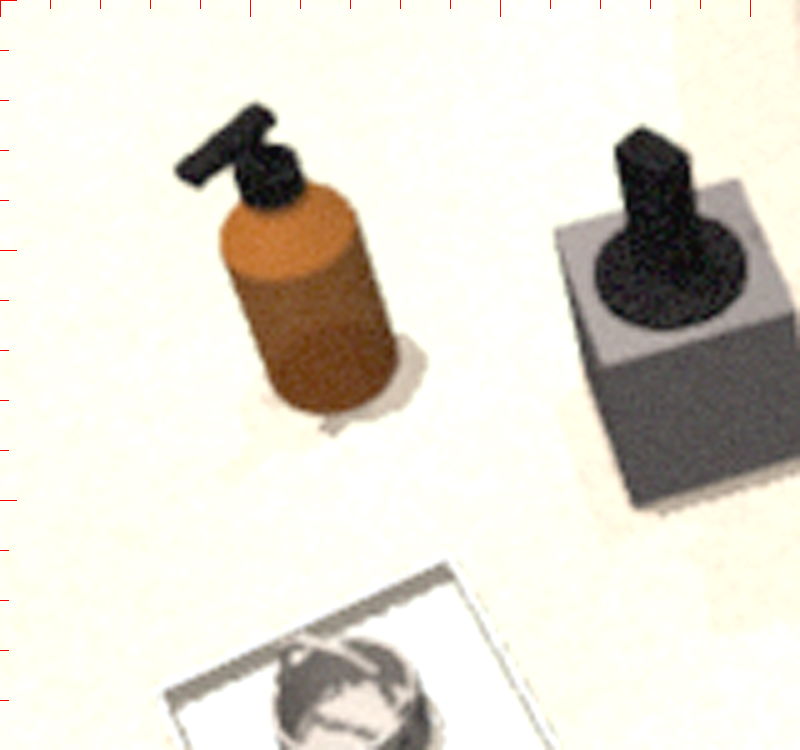

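View pics/s20.png

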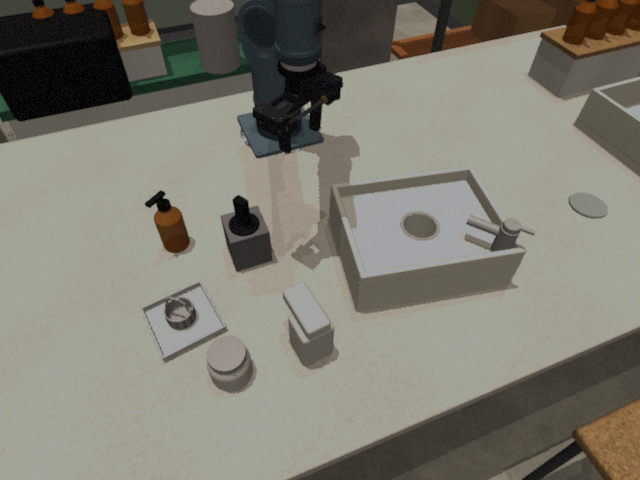

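The basket stands upright in the tray and the hook hangs in its stand. The bystanders haven't moved and the arm is clear, so I'm handing in.

Run:
```python
from cell import *
print(finish_job())
```

```text
the job is handed in; nothing more can be done
None
```

The job is handed in at about 26 s on the robot's clock. The basket is standing upright in the white tray and the hook is back hanging in its stand.

- **What I did:** I lifted the hook from the stand, caught the basket's bail in the drain and drew the basket straight out. I set it down gently in the tray, slid the hook clear of the bail, and returned the hook to the stand. The fingers touched only the hook's handle.
- **Last checks:** The final top and scene pictures show the basket upright inside the tray. The hook's guard sits flat on the stand, turned as it was at the start. The jar, soap bottle and dispenser are where they were. The wrist force stayed within a few newtons at every reading.
- **What disagreed:**
  - While I lowered the hook into its stand, the wrist force still read about −1.6 N although the guard had stopped on the stand. I confirmed the seating from the picture before letting go.
  - After unhooking in the tray, the bail stayed near upright for a while instead of falling straight to its stop. The wrist picture showed the hook's tip clear of the basket before I raised it.

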